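Set up the bottle reading stand with its leaned backing plate

TASK

Get the reading stand ready for the next bottle: first move the bottle standing on the stand's light disc into the empty tray, then take the taller lined plate out of the rack and stand it on its short edge behind the stand's lip, leaning flat and centred against the sloped backstop. Then stand the amber bottle waiting on the bench upright in the middle of the light disc and push the switch lever fully over to its other side. Never tip the bottles over, and leave the short plate, the jar and the tip box where they are.

Things in the scene. Friction and masses are not known exactly. Their poses are not given: they have to be found in the camera images.
- stand: Fixed reading stand: grey slab 12 mm high, x -85 to +95, y -85 to +85 mm from its origin (on the bench), with sloped backstop, low lip and white light disc. Its +x points from the backstop to the open front, roughly away from the robot (yaw -0.3 to 0.3). The lip is a bar 140 mm long in y, x -6 to 0 mm, rising 10 mm above the slab. Two thin struts stand behind the backstop.
- backstop: Fixed aluminium board of the stand, 120 mm wide, 90 mm up its slope, 8 mm thick, leaning back 20 degrees. Origin at the middle of its front face's lower edge, on the slab (stand x -20, z 12 mm). x: normal out of the front face, z: up the slope, y: across. The plate's foot goes in the 14 mm gap between board and lip; leaned flat, its centre is at x 4, y 0, z 70 mm in this frame.
- disc (a point): Centre of the top of the stand's white light disc, 72 mm across, 4 mm above the slab (16 mm above the bench), 45 mm ahead of the stand's origin. Axes as the stand.
- rack: Fixed dark rack 110 x 140 mm with two upright slots 30 mm before and behind its origin along its x; slots 11 mm wide, floor 12 mm and cheeks up to 67 mm above the bench, open at the top. The plates stand in it with their faces towards its x.
- plate_center (a point): Centre of the taller lined white plate, 8 mm thick (its x) x 110 mm wide (its y) x 140 mm tall (its z), loose, about 0.15 kg, both faces alike, dark cross lines. Standing in either slot of the rack, upright to 0.03 rad; top edge 152 mm above the bench.
- spare_center (a point): Centre of the shorter lined plate, 8 x 90 x 90 mm, standing in the other slot; leave it.
- read_bottle_center (a point): Centre of the amber bottle already read, which stands on the light disc: 126 mm tall, body 48 mm across up to 80 mm, then a narrow neck and a grey cap 33 mm across and 24 mm high at the top. Origin half-way up (63 mm above its foot), z up. 0.1 to 0.2 kg.
- next_bottle_center (a point): Centre of the identical amber bottle waiting on the open bench, same size, origin and axes.
- tray_in (a point): Centre of the inner floor (4 mm above the bench) of the fixed, empty grey tray, 150 mm (x) x 130 mm (y) outside, walls 4 mm thick, 40 mm high. Axes as the tray.
- switch_base: Fixed grey switch box of the light, 70 (x) x 50 (y) x 25 mm high, origin under its centre. Its lever swings in its x-z plane about an axis along its y, 22 mm above the bench, from leaning to -x to leaning to +x. The box's +x points roughly to the robot's right.
- switch_tip (a point): Centre of the black ball, 26 mm across, at the end of the 90 mm lever; it stands about 101 mm above the bench at both ends of the swing and 112 mm half-way.
- switch (a joint): Lever angle in rad: 0 leans 0.5 rad to the box's -x (off), 1.0 leans 0.5 rad to its +x (on, the stop). Turns with light friction (about 1 N at the ball) and stays where it is left.
- jar_center (a point): Centre of a white lidded jar, about 64 mm across, 75 mm tall, standing on the bench; leave it.
- tip_box_center (a point): Centre of a low closed box, 85 x 120 x 60 mm, on the bench beyond the stand; leave it.

How it is judged:
On the way, in this order (a step that is already met when the one before it is completed fails the run):
1. the read bottle stands upright in the tray, released (x of read_bottle_center in the frame of tray_in between -0.06 and 0.06 m and y of read_bottle_center in the frame of tray_in between -0.05 and 0.05 m and z of read_bottle_center in the frame of tray_in between 0.055 and 0.072 m and angle between read_bottle_center's own z axis and vertical below 0.12 rad and contact force between the fingers and read_bottle below 0.1 N and linear speed of read_bottle below 0.02 m/s), for 0.2 s.
2. the taller plate leans flat against the sloped backstop, foot behind the lip, released (x of plate_center in the frame of backstop between 0 and 0.012 m and y of plate_center in the frame of backstop between -0.022 and 0.022 m and z of plate_center in the frame of backstop between 0.062 and 0.078 m and angle between the x axis of plate_center and the x axis of backstop, either way round below 0.08 rad and angle between the z axis of plate_center and the z axis of backstop, either way round below 0.1 rad and contact force between the fingers and plate below 0.1 N and linear speed of plate below 0.02 m/s), for 0.2 s.
3. the next bottle stands upright on the light disc, released (horizontal distance between next_bottle_center and disc below 0.016 m and z of next_bottle_center in the frame of disc between 0.055 and 0.07 m and angle between next_bottle_center's own z axis and vertical below 0.1 rad and contact force between the fingers and next_bottle below 0.1 N and linear speed of next_bottle below 0.02 m/s), for 0.2 s.
4. the switch lever is fully over (value of joint switch above 0.85 rad), for 0.2 s.
At the end, for the whole second after the job is handed in: Read bottle upright (0.12 rad) on the tray floor; taller plate on its short edge behind the lip, within 0.08 rad of flat on the backstop and 22 mm of centred; next bottle upright (0.1 rad) within 16 mm of the disc's middle; lever past 0.85 rad; all released and at rest (all of step 1 and all of step 2 and all of step 3 and value of joint switch above 0.85 rad); the robot touches nothing.
It fails at once if a bottle is tipped over (angle between any of read_bottle_center, next_bottle_center's own z axis and vertical above 0.7 rad).
It fails at once if the short plate, the jar or the tip box is moved more than 25 mm (distance of any of spare_center, jar_center, tip_box_center from where it was at the start of the episode above 0.025 m).
It also fails if it takes over 72 s, if anything falls off the work surface, if the arm or the gripper's body presses on something with over 40 N, if the wrist force passes 120 N, or if a joint passes its speed limit or range.

ROBOT

A 6-joint arm with a two-finger parallel gripper is mounted at the origin on the work surface. World frame = base frame: x ahead of the robot, y to its left, z up, the work surface at z = 0. Lengths are in m, angles in rad, forces in N, time in s.
With the tool pointing down it reaches from about 0.3 to 0.875 m from the base axis. Payload 6.4 kg.
Tool frame: the origin (TCP) lies on the mounting face of the last link; the fingertips stand 166 mm ahead of it and the grasp point (between the pads) lies 147 mm ahead of it; z points along the fingers, y is the direction in which the jaws open and shut (so a half turn about z gives the same grasp; the last joint's range is limited). The gripper opens to 88 mm and grips with 3 to 60 N. Pads are 18 mm wide; open, the fingers measure 123 mm over their backs; the gripper's body (75 mm by 187 mm) begins 45 mm behind the grasp point.
Start: joints at [-1.398, 0.181, 1.607, -0, 1.354, -0.206], TCP at [0.213, -0.534, 0.405] pointing down, gripper open.
Joint ranges: [-2.99, 2.99], [-0.89, 2.07], [0.3, 2.58], [-1.14, 4.28], [0, 2.63], [-3.12, 3.12]. Speed limits (rad/s): [2.57, 2.57, 3.01, 3.14, 3.14, 3.14].

INTERFACE

Orientations are given as a 3x3 rotation matrix whose columns are the frame's x, y, z axes.
In Python, from rig import sensors, optics, finish_job gives the robot as it stands. The module is installed in compiled form; this text tells all that it offers.
- The arm moves only by the tool step_arm, never from a script. Its argument "moves" is a list of rows, each a list of 4 numbers: the shift along the tool's x, y, z as a fraction of full scale, then the turn about the tool's z as a fraction of full scale. A call has 1 to 8 rows; each row shifts and turns the commanded pose from where the row before left it, along the tool's axes as they then stand; what a row does not reach is not made up. Full scale, the value 1, is 0.1 m for a shift and 180 degrees for a turn. A row lasts 1/8 s, in which the tool goes at most 62.5 mm and 10.7 degrees, less where a joint would pass 70% of its speed; a pose out of reach is approached as far as the arm can. A call with a number of a shift or a turn outside -1 to 1 is refused whole. A call with a gripper value outside its range is refused whole. "claw" is the closure, from 0 (fully open) to 1 (shut), set as the call begins (left out, the last holds). The fingers move at their own pace and stop on an object; the grip force is fixed at half the most. Time passes only in rows, so rows that do not move let the fingers close. It gives the time, the measured TCP pose, the force and the opening at its end, in the units of the state.
- sensors.get_state(): the state, without advancing time (a new reading comes with each control period).
- optics.read_camera(name): name is "side" or "top" or "wrist"; returns the picture (480x640x3 uint8, red, green, blue); there is no depth.
- optics.get_calibration(name): a dict with "mtx" (3x3 intrinsics, pixels), "eye" and "orientation" of the camera in the world. Camera axes: x right, y down, z forward; pixel columns grow to the right and rows downward; lengths in m; the calibration is good to about 2 mm. A picture is of the moment at which its call begins: read the wrist's pose just before it. get_calibration takes no time and is no camera call; for the wrist camera it gives the pose at the moment of the call.
- finish_job(): hands the job in, once; it reports no verdict.
The state is a dict: "clock": time; "q": joint angles; "dq": joint speeds; "joint_torque": joint torques, N m; "position": TCP position; "tcp_rot": TCP orientation; "wrist_force": force on the tool from outside, world axes, zero at the start; "moment": the same for the moment, N m; "gripper_width": opening from 0.0 (shut) to 1.0 (fully open).
Only numpy, scipy, OpenCV 4.12 (cv2) and the standard library are available. Lean on these libraries where they do the work, as an engineer would, in place of code of your own. Each camera call takes 0.05 s, during which the arm holds its last target.

## Working session

There is one attempt and no reset: what is moved stays moved. The work goes in short steps, Python scripts to look and compute and a tool call to move; the robot and the scene stay as the last step left them, time stands still between calls to the robot, and variables do not carry over. Pictures are saved under pics/ and viewed, and the job is handed in when it is done.

Besides the shell and the picture viewer there is one more tool, called after ">>>" by a JSON object that holds its "fn" and its "kwargs". step_arm: Moves the arm, as the interface text tells. Shift numbers are shares of 0.1 m and turn numbers shares of 180 degrees, none past 1 either way. Its arguments: {"type":"object","properties":{"moves":{"type":"array","items":{"type":"array","items":{"type":"number"}}},"claw":{"type":"number"}},"required":["moves"]}

```bash
mkdir -p pics; ls; python3 - <<'E'
from rig import sensors, optics
import cv2,numpy as np
np.set_printoptions(precision=4,suppress=True)
s=sensors.get_state(); print(s['clock'],s['position'],s['tcp_rot'],s['wrist_force'],s['gripper_width'])
for n in ['side','top','wrist']:
    c=optics.get_calibration(n); print(n,c['mtx'],c['eye'],c['orientation'])
    cv2.imwrite(f'pics/{n}0.png',optics.read_camera(n)[:,:,::-1])
E
```

```text
pics
0.0 [ 0.2126 -0.534   0.4038] [[ 0.9291  0.3698 -0.0003]
 [ 0.3698 -0.9291  0.0017]
 [ 0.0004 -0.0017 -1.    ]] [-0.5657  0.9869 -0.5125] 0.9990645334487526
side [[552.0504   0.     320.7684]
 [  0.     552.0504 244.2429]
 [  0.       0.       1.    ]] [0.4635 1.0302 0.9113] [[-0.992  -0.0803  0.0969]
 [-0.1258  0.6107 -0.7818]
 [ 0.0036 -0.7878 -0.6159]]
top [[571.641    0.     324.2505]
 [  0.     571.641  244.1307]
 [  0.       0.       1.    ]] [0.4041 0.0037 1.1289] [[ 0.0211 -0.9816  0.1897]
 [-0.9993 -0.0265 -0.0261]
 [ 0.0307 -0.189  -0.9815]]
wrist [[430.2742   0.     321.7673]
 [  0.     430.2742 238.8132]
 [  0.       0.       1.    ]] [ 0.2878 -0.5039  0.385 ] [[ 0.3697 -0.8832 -0.2886]
 [-0.9291 -0.3519 -0.1135]
 [-0.0014  0.3101 -0.9507]]
```

View pics/top0.png

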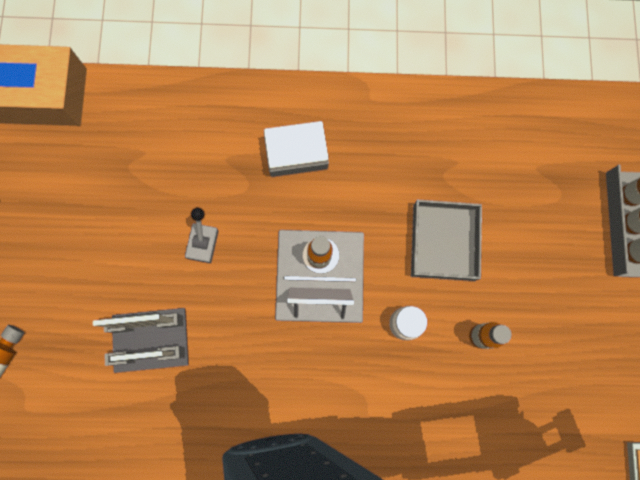

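View pics/side0.png

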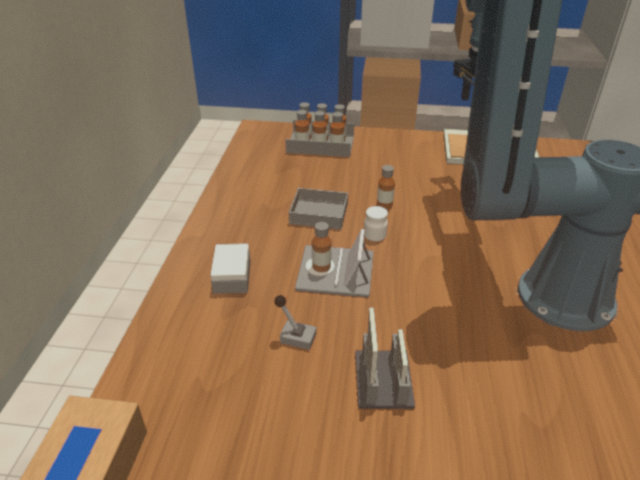

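View pics/wrist0.png

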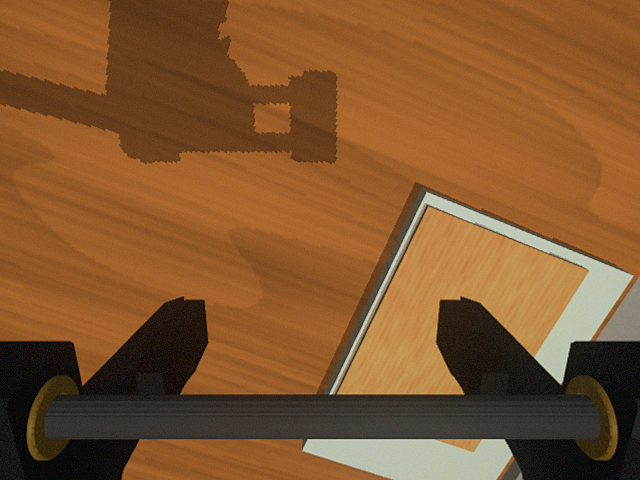

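```bash
cat > h.py <<'E'
from rig import sensors, optics
import cv2,numpy as np
np.set_printoptions(precision=4,suppress=True)
CAL={n:optics.get_calibration(n) for n in ['side','top']}
def ray(c,u,v):
    K=np.array(c['mtx']);R=np.array(c['orientation']);d=R@np.linalg.inv(K)@np.array([u,v,1.]);return np.array(c['eye']),d/np.linalg.norm(d)
def onz(c,u,v,z):
    e,d=ray(c,u,v);return e+d*(z-e[2])/d[2]
def proj(c,p):
    K=np.array(c['mtx']);R=np.array(c['orientation']);q=K@(R.T@(np.asarray(p,float)-np.array(c['eye'])));return q[:2]/q[2]
def tri(rays):
    A=np.zeros((3,3));b=np.zeros(3)
    for e,d in rays:
        P=np.eye(3)-np.outer(d,d);A+=P;b+=P@e
    return np.linalg.solve(A,b)
def crop(img,x0,y0,x1,y1,s,name):
    cv2.imwrite(name,cv2.resize(img[y0:y1,x0:x1],None,fx=s,fy=s,interpolation=cv2.INTER_CUBIC))
E
python3 - <<'E'
from h import *
t=cv2.imread('pics/top0.png');s=cv2.imread('pics/side0.png')
crop(t,80,190,240,310+80,5 if 0 else 3,'pics/tA.png')
a=cv2.resize(t[195:275,160:240],None,fx=5,fy=5,interpolation=cv2.INTER_CUBIC)
b=cv2.resize(s[285:365,260:340],None,fx=5,fy=5,interpolation=cv2.INTER_CUBIC)
cv2.imwrite('pics/sw.png',np.hstack([a,b]))
a=cv2.resize(t[295:375,85:195],None,fx=7,fy=7,interpolation=cv2.INTER_CUBIC)
cv2.imwrite('pics/rk.png',a)
a=cv2.resize(t[225:330,270:370],None,fx=5.6,fy=5.6,interpolation=cv2.INTER_CUBIC)
cv2.imwrite('pics/st.png',a)
a=cv2.resize(t[195:355,385:520],None,fx=3.7,fy=3.7,interpolation=cv2.INTER_CUBIC)
cv2.imwrite('pics/ty.png',a)
E
```

```text
(no output)
```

View pics/sw.png

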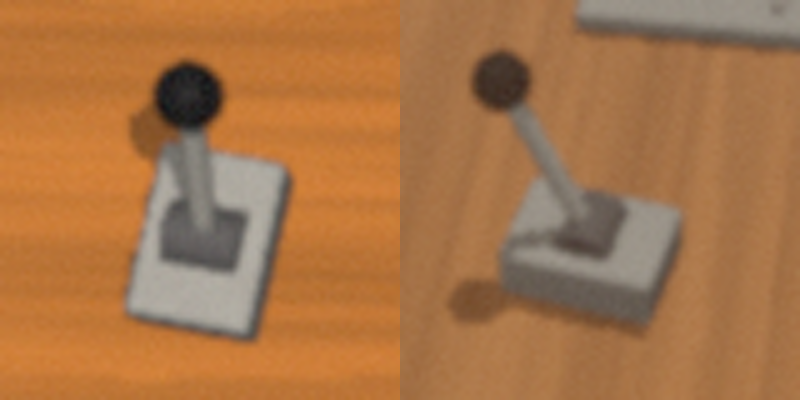

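View pics/rk.png

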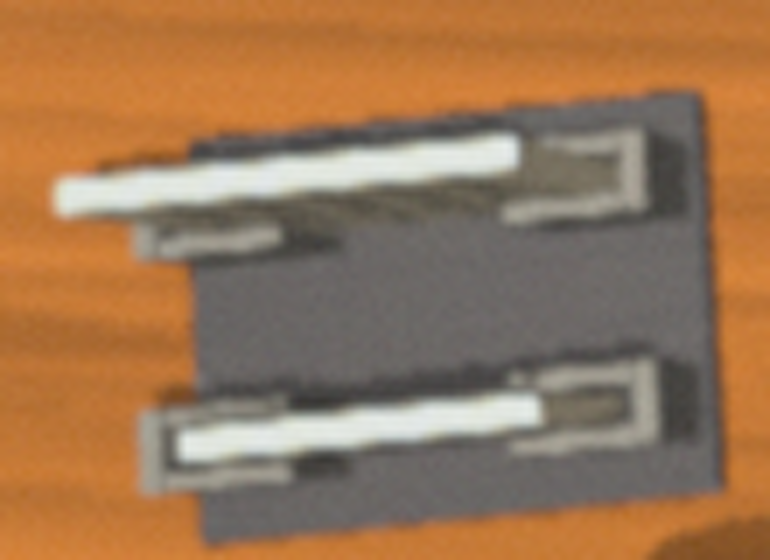

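View pics/st.png

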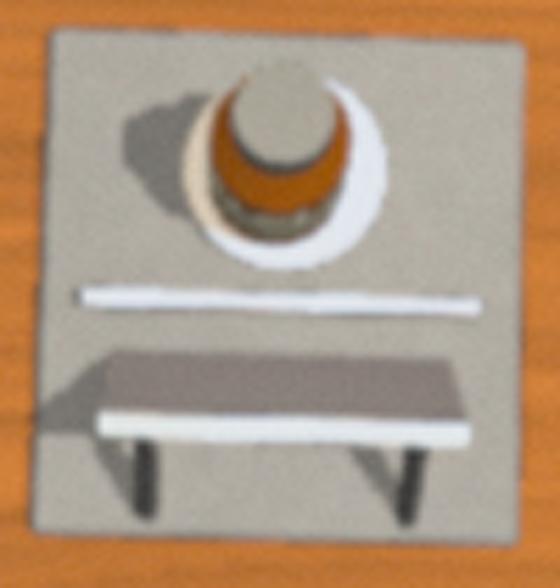

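View pics/ty.png

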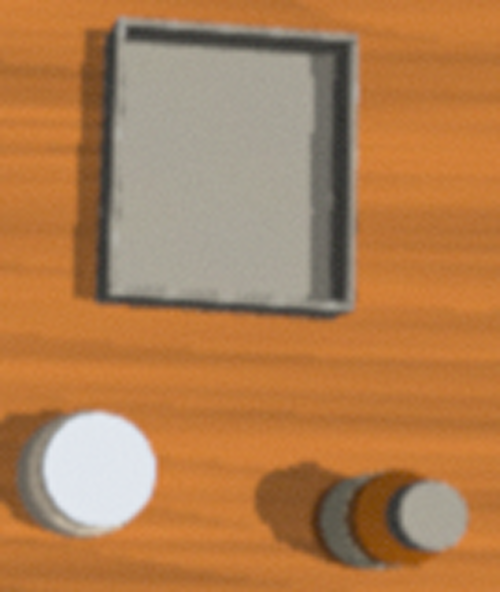

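```bash
python3 - <<'E'
from h import *
T=CAL['top'];S=CAL['side']
def f(pts,ox,oy,s,z): 
    return np.array([onz(T,(x+.5)/s-.5+ox,(y+.5)/s-.5+oy,z) for x,y in pts])
def rect(n,P):
    c=P.mean(0); 
    print(n,'c',c[:2],'sides',[round(float(np.linalg.norm(P[i]-P[(i+1)%4])),4) for i in range(4)],'yaw edges(deg)',[round(float(np.degrees(np.arctan2(*(P[(i+1)%4]-P[i])[[1,0]]))),2) for i in range(4)])
P=f([(50,30),(525,42),(520,543),(35,533)],270,225,5.6,.012); rect('slab',P)
P=f([(82,292),(480,303)],270,225,5.6,.022); print('lip',P, np.degrees(np.arctan2(*(P[1]-P[0])[[1,0]])))
P=f([(118,18),(358,36),(353,310),(106,298)],385,195,3.7,.04); rect('tray',P)
P=f([(284,113)],270,225,5.6,.142); print('read cap',P)
P=f([(284,168)],270,225,5.6,.016); print('disc',P)
P=f([(432,515)],385,195,3.7,.126); print('next cap',P)
P=f([(98,470)],385,195,3.7,.075); print('jar',P)
P=f([(55,178),(518,136),(520,172),(62,215)],85,295,7,.152); rect('plate',P);print(P)
P=f([(178,430),(540,395),(543,428),(180,462)],85,295,7,.102); rect('spare',P)
P=f([(190,140),(700,92),(722,490),(207,543)],85,295,7,.012); rect('rackbase',P)
P=f([(162,145),(288,168),(252,335),(130,312)],160,195,5,.025); rect('box',P)
bt=((188+.5)/5-.5+160,(95+.5)/5-.5+195); bs=((101+.5)/5-.5+260,(80+.5)/5-.5+285)
b=tri([ray(T,*bt),ray(S,*bs)]); print('ball tri',b,'at .101',onz(T,*bt,.101),onz(S,*bs,.101))
# check cap positions in side
t=cv2.imread('pics/side0.png')
for p in [(0.45,0,.142)]: pass
for nm,p in [('read',f([(284,113)],270,225,5.6,.142)[0]),('next',f([(432,515)],385,195,3.7,.126)[0]),('jar',f([(98,470)],385,195,3.7,.075)[0]),('plTL',f([(55,178)],85,295,7,.152)[0]),('plTR',f([(518,136)],85,295,7,.152)[0])]:
    print(nm,proj(S,p))
cv2.imwrite('pics/s2.png',cv2.resize(t[155:295,290:420],None,fx=4.2,fy=4.2,interpolation=cv2.INTER_CUBIC))
cv2.imwrite('pics/s3.png',cv2.resize(t[300:415,345:425],None,fx=5,fy=5,interpolation=cv2.INTER_CUBIC))
E
```

```text
slab c [ 0.5575 -0.0192] sides [0.1697, 0.1779, 0.1681, 0.178] yaw edges(deg) [-89.89, 179.9, 90.14, 0.41]
lip [[ 0.5513  0.0509  0.022 ]
 [ 0.5509 -0.0878  0.022 ]] -90.1535332474427
tray c [ 0.6315 -0.267 ] sides [0.1294, 0.1484, 0.1298, 0.1515] yaw edges(deg) [-92.73, 177.19, 88.66, -2.93]
read cap [[ 0.5935 -0.0156  0.142 ]]
disc [[ 0.5979 -0.0185  0.016 ]]
next cap [[ 0.4463 -0.3366  0.126 ]]
jar [[ 0.4669 -0.1872  0.075 ]]
plate c [0.4548 0.3083] sides [0.1099, 0.0087, 0.1086, 0.0091] yaw edges(deg) [-83.45, -172.53, 96.71, 16.01]
[[0.4528 0.3638 0.152 ]
 [0.4654 0.2546 0.152 ]
 [0.4568 0.2535 0.152 ]
 [0.4441 0.3613 0.152 ]]
spare c [0.3951 0.3009] sides [0.0894, 0.0082, 0.0895, 0.0079] yaw edges(deg) [-83.28, -170.54, 96.52, 8.79]
rackbase c [0.4254 0.3039] sides [0.1392, 0.1082, 0.138, 0.1088] yaw edges(deg) [-83.23, -173.03, 96.99, 7.57]
box c [0.6142 0.215 ] sides [0.0504, 0.0676, 0.0483, 0.0673] yaw edges(deg) [-98.99, 171.34, 80.69, -6.87]
ball tri [0.6516 0.21   0.1069] at .101 [0.6536 0.2112 0.101 ] [0.6524 0.2041 0.101 ]
read [320.7067 226.0515]
next [387.0488 167.8462]
jar [375.9953 212.3429]
plTL [372.0176 351.6606]
plTR [368.5502 308.2048]
```

View pics/s2.png

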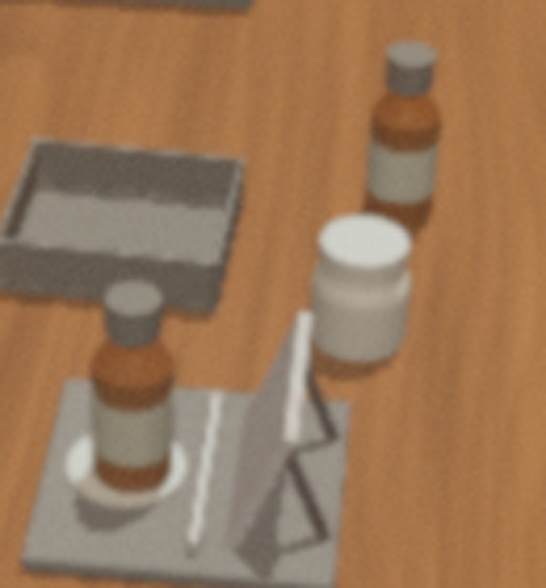

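View pics/s3.png

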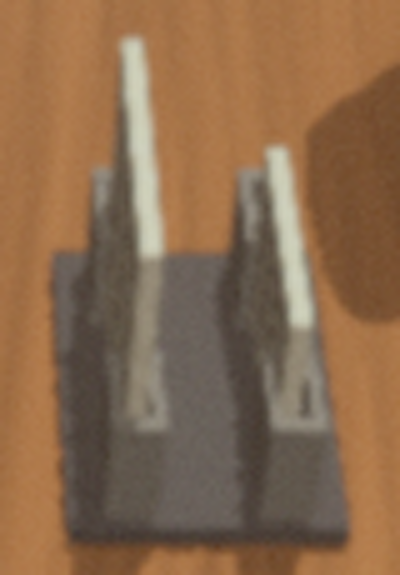

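```bash
cat >> h.py <<'E'
def go(x,y,z,yaw=None):
    """remaining shift to world TCP target, in tool units (0.1m), and turn units for tool-y yaw (deg)"""
    s=sensors.get_state();R=np.array(s['tcp_rot']);p=np.array(s['position'])
    d=R.T@(np.array([x,y,z])-p)/.1
    yy=np.degrees(np.arctan2(R[1,1],R[0,1]))
    print('t',s['clock'],'p',p,'yawy',round(yy,2),'w',round(s['gripper_width'],3),'F',np.array(s['wrist_force']))
    print('units',d, 'turn',None if yaw is None else -(((yaw-yy)+180)%360-180)/180)
    return d
E
python3 -c "
from h import *
go(.594,-.017,.36)"
```

```text
t 0.15 p [ 0.2126 -0.5341  0.4041] yawy -68.3 w 1.004 F [0.3466 0.1539 0.144 ]
units [ 5.4553 -3.3932  0.4461] turn None
```

>>> {"fn": "step_arm", "kwargs": {"moves": [[0.5,-0.31,0.04,0],[0.5,-0.31,0.04,0],[0.5,-0.31,0.04,0],[0.5,-0.31,0.04,0],[0.5,-0.31,0.04,0],[0.5,-0.31,0.04,0],[0.5,-0.31,0.04,0],[0.5,-0.31,0.04,0]], "claw": 0}}

```text
clock: 1.15
position: [0.4934, -0.1541, 0.3726]
tcp_rot: [[0.929, 0.37, 0.0], [0.37, -0.929, -0.0], [0.0, 0.0, -1.0]]
wrist_force: [1.2, -0.9, 0.5]
gripper_width: 1.003
```

```bash
python3 -c "
from h import *
go(.594,-.017,.36)
c=optics.get_calibration('wrist'); im=optics.read_camera('wrist'); cv2.imwrite('pics/w1.png',im[:,:,::-1]); import pickle; pickle.dump(c,open('w1.pkl','wb')); print(c['eye'])"
```

```text
t 1.15 p [ 0.4934 -0.1541  0.3726] yawy -68.3 w 1.003 F [ 1.1784 -0.9496  0.5419]
units [ 1.4418 -0.9021  0.126 ] turn None
[ 0.5686 -0.1241  0.3537]
```

View pics/w1.png

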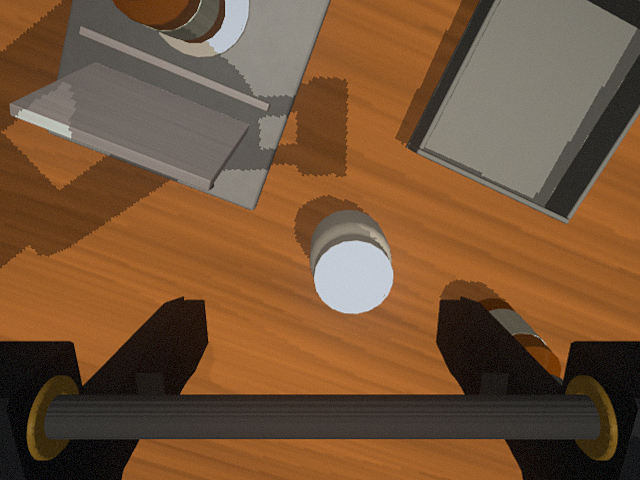

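```bash
python3 -c "
from h import *
import pickle; c=pickle.load(open('w1.pkl','rb'))
print('slab corner',onz(c,254,208.5,.012),'lip R rear', onz(c,267,109,.022),'far lip R',onz(c,270,104,.022),'lip L rear',onz(c,79,34,.022),'disc?',)
print('tray corner',onz(c,567,221,.04),onz(c,413,149,.04))
print('jar',onz(c,353,276,.075))"
```

```text
slab corner [ 0.4687 -0.1044  0.012 ] lip R rear [ 0.5467 -0.0894  0.022 ] far lip R [ 0.5509 -0.0903  0.022 ] lip L rear [0.5455 0.0499 0.022 ] disc?
tray corner [ 0.5552 -0.3293  0.04  ] [ 0.5607 -0.1978  0.04  ]
jar [ 0.4667 -0.1883  0.075 ]
```

>>> {"fn": "step_arm", "kwargs": {"moves": [[0.48,-0.3,0.04,0],[0.48,-0.3,0.04,0],[0.48,-0.3,0.04,0],[0,0,0,0]]}}

```text
clock: 1.7
position: [0.5941, -0.0161, 0.3598]
tcp_rot: [[0.927, 0.374, -0.001], [0.374, -0.927, 0.001], [-0.001, -0.001, -1.0]]
wrist_force: [0.1, -0.6, 0.4]
gripper_width: 1.0
```

```bash
python3 -c "
from h import *
go(.594,-.017,.36)
c=optics.get_calibration('wrist'); im=optics.read_camera('wrist'); cv2.imwrite('pics/w2.png',im[:,:,::-1]); import pickle; pickle.dump(c,open('w2.pkl','wb')); print(c['eye'])"
```

```text
t 1.7 p [ 0.5941 -0.0161  0.3598] yawy -68.03 w 1.0 F [ 0.0842 -0.5797  0.3902]
units [-0.0045  0.0082 -0.0025] turn None
[0.6691 0.0144 0.3408]
```

View pics/w2.png

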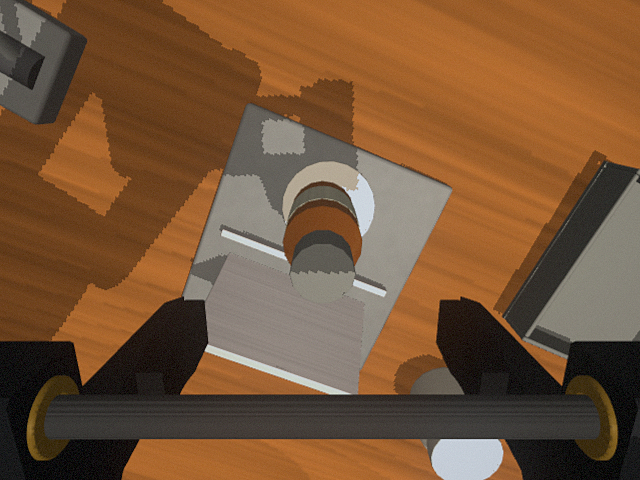

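```bash
python3 -c "
from h import *
import pickle; c=pickle.load(open('w2.pkl','rb'))
print('cap',onz(c,322.5,267,.142),'slab far',onz(c,250,102,.012),onz(c,453,187,.012),'disc',onz(c,329,207,.016))
print('lip far L/R',onz(c,222,227,.022),onz(c,386,293,.022))"
```

```text
cap [ 0.5952 -0.0156  0.142 ] slab far [0.6469 0.0621 0.012 ] [ 0.6463 -0.1039  0.012 ] disc [ 0.5966 -0.0206  0.016 ]
lip far L/R [0.5523 0.0508 0.022 ] [ 0.5488 -0.0901  0.022 ]
```

>>> {"fn": "step_arm", "kwargs": {"moves": [[0,0,0.3,0],[0,0,0.3,0],[0,0,0.25,0],[0,0,0,0]]}}

```text
clock: 2.25
position: [0.5916, -0.0201, 0.2737]
tcp_rot: [[0.93, 0.368, -0.005], [0.368, -0.93, 0.001], [-0.004, -0.003, -1.0]]
wrist_force: [0.0, 0.6, -0.2]
gripper_width: 0.999
```

>>> {"fn": "step_arm", "kwargs": {"moves": [[0,0,0,0],[0,0,0,0],[0,0,0,0],[0,0,0,0],[0,0,0,0]], "claw": 1}}

```text
clock: 2.88
position: [0.5931, -0.0189, 0.2759]
tcp_rot: [[0.929, 0.37, 0.0], [0.37, -0.929, -0.0], [0.0, 0.0, -1.0]]
wrist_force: [-0.2, 0.3, 0.1]
gripper_width: 0.456
```

>>> {"fn": "step_arm", "kwargs": {"moves": [[0,0,0,0],[0,0,0,0],[0,0,0,0]]}}

```text
clock: 3.25
position: [0.5931, -0.0189, 0.2757]
tcp_rot: [[0.929, 0.37, -0.0], [0.37, -0.929, 0.0], [0.0, -0.0, -1.0]]
wrist_force: [-0.1, 0.9, 0.4]
gripper_width: 0.359
```

>>> {"fn": "step_arm", "kwargs": {"moves": [[0,0,-0.2,0],[0,0,-0.3,0],[0,0,-0.3,0]]}}

```text
clock: 3.62
position: [0.5931, -0.0191, 0.3576]
tcp_rot: [[0.929, 0.37, 0.0], [0.37, -0.929, -0.0], [0.0, 0.0, -1.0]]
wrist_force: [0.6, -0.9, -2.0]
gripper_width: 0.366
```

```bash
python3 -c "
from h import *
go(.631,-.265,.355)"
```

```text
t 3.625 p [ 0.5931 -0.0191  0.3576] yawy -68.3 w 0.366 F [ 0.5618 -0.9346 -1.9868]
units [-0.5568  2.4251  0.0271] turn None
```

>>> {"fn": "step_arm", "kwargs": {"moves": [[-0.05,0.2,0,0],[-0.1,0.42,0,0],[-0.1,0.45,0,0],[-0.1,0.45,0,0],[-0.1,0.45,0,0],[-0.06,0.3,0,0],[-0.04,0.15,0,0],[0,0,0,0]]}}

```text
clock: 4.62
position: [0.631, -0.2653, 0.3548]
tcp_rot: [[0.93, 0.368, -0.001], [0.368, -0.93, 0.001], [-0.001, -0.001, -1.0]]
wrist_force: [0.4, 0.0, -1.5]
gripper_width: 0.359
```

```bash
python3 -c "
from h import *
go(.631,-.265,.265)
im=optics.read_camera('wrist'); cv2.imwrite('pics/w3.png',im[:,:,::-1])"
```

```text
t 4.625 p [ 0.631  -0.2653  0.3548] yawy -68.39 w 0.359 F [ 0.3961  0.0249 -1.4626]
units [ 0.0016 -0.0018  0.898 ] turn None
```

View pics/w3.png

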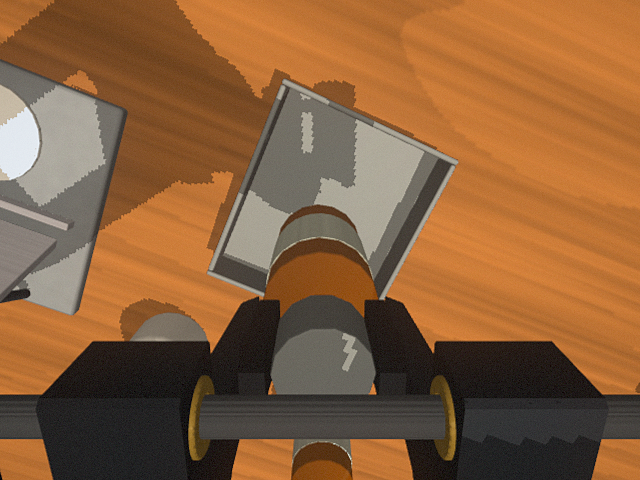

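The bottle hangs upright in the jaws (cap near 323,345), above the tray (rim corners near 287,82 and 455,162).

>>> {"fn": "step_arm", "kwargs": {"moves": [[0,0,0.25,0],[0,0,0.3,0],[0,0,0.2,0],[0,0,0.08,0],[0,0,0.05,0],[0,0,0.0,0]]}}

```text
clock: 5.42
position: [0.6317, -0.2642, 0.2683]
tcp_rot: [[0.929, 0.37, 0.001], [0.37, -0.929, -0.0], [0.0, 0.001, -1.0]]
wrist_force: [-0.2, -0.2, -1.6]
gripper_width: 0.364
```

Not yet touching (about 4 mm to go).

>>> {"fn": "step_arm", "kwargs": {"moves": [[0,0,0.02,0],[0,0,0.015,0],[0,0,0,0]]}}

```text
clock: 5.8
position: [0.6315, -0.2643, 0.2643]
tcp_rot: [[0.929, 0.37, 0.0], [0.37, -0.929, -0.0], [0.0, 0.0, -1.0]]
wrist_force: [-0.3, 0.1, -1.4]
gripper_width: 0.361
```

>>> {"fn": "step_arm", "kwargs": {"moves": [[0,0,0.01,0],[0,0,0,0]]}}

```text
clock: 6.05
position: [0.6317, -0.2643, 0.2637]
tcp_rot: [[0.929, 0.37, 0.001], [0.37, -0.929, -0.0], [0.0, 0.001, -1.0]]
wrist_force: [-0.9, 0.1, 1.5]
gripper_width: 0.36
```

>>> {"fn": "step_arm", "kwargs": {"moves": [[0,0,0,0],[0,0,0,0],[0,0,0,0],[0,0,0,0],[0,0,0,0]], "claw": 0.3}}

```text
clock: 6.68
position: [0.6315, -0.2643, 0.2632]
tcp_rot: [[0.929, 0.37, 0.0], [0.37, -0.929, -0.0], [-0.0, 0.0, -1.0]]
wrist_force: [-0.1, -0.7, 1.0]
gripper_width: 0.698
```

>>> {"fn": "step_arm", "kwargs": {"moves": [[0,0,-0.3,0],[0,0,-0.4,0],[0,0,-0.5,0],[0,0,-0.1,0]], "claw": 0}}

```text
clock: 7.18
position: [0.6323, -0.2646, 0.3982]
tcp_rot: [[0.929, 0.37, 0.007], [0.37, -0.929, -0.004], [0.005, 0.006, -1.0]]
wrist_force: [0.5, -0.3, -0.5]
gripper_width: 1.005
```

```bash
python3 -c "
from h import *
go(.4545,.309,.36,6.6)
im=optics.read_camera('side'); cv2.imwrite('pics/s4.png',im[:,:,::-1])
im=optics.read_camera('top'); cv2.imwrite('pics/t4.png',im[:,:,::-1])"
```

```text
t 7.175 p [ 0.6323 -0.2646  0.3982] yawy -68.29 w 1.005 F [ 0.5363 -0.3492 -0.4625]
units [ 0.4684 -5.9895  0.3464] turn -0.4160556055317392
```

View pics/s4.png

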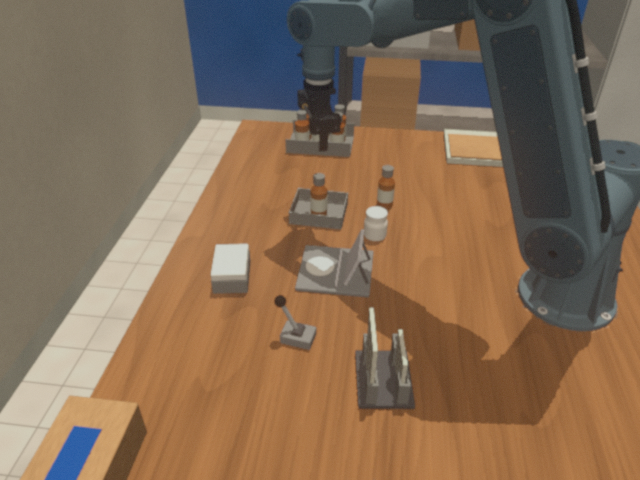

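The read bottle stands upright in the tray (side view, around 320,195). On to the plate.

>>> {"fn": "step_arm", "kwargs": {"moves": [[0.04,-0.3,0,0],[0.04,-0.55,0,0],[0.04,-0.58,0,0],[0.04,-0.58,0,0],[0.04,-0.58,0,0],[0.04,-0.58,0,0],[0.04,-0.58,0,0],[0.04,-0.58,0,0]]}}

```text
clock: 8.28
position: [0.4996, 0.1515, 0.3909]
tcp_rot: [[0.929, 0.37, -0.004], [0.37, -0.929, -0.0], [-0.003, -0.001, -1.0]]
wrist_force: [0.5, 0.4, 0.1]
gripper_width: 0.999
```

>>> {"fn": "step_arm", "kwargs": {"moves": [[0.04,-0.58,0,0],[0.04,-0.58,0,0],[0.04,-0.5,0,0],[0,0,0,-0.058],[0,0,0,-0.058],[0,0,0,-0.058],[0,0,0,-0.058],[0,0,0,-0.058]]}}

```text
clock: 9.28
position: [0.4502, 0.3083, 0.3906]
tcp_rot: [[0.271, 0.962, -0.004], [0.962, -0.271, -0.002], [-0.003, -0.003, -1.0]]
wrist_force: [-0.7, 0.2, 0.6]
gripper_width: 1.002
```

>>> {"fn": "step_arm", "kwargs": {"moves": [[0,0,0,-0.058],[0,0,0,-0.058],[0,0,0,0]]}}

```text
clock: 9.65
position: [0.4503, 0.3084, 0.391]
tcp_rot: [[-0.082, 0.997, -0.003], [0.997, 0.082, -0.001], [-0.001, -0.004, -1.0]]
wrist_force: [-0.2, 0.7, 0.3]
gripper_width: 0.997
```

```bash
python3 -c "
from h import *
go(.4545,.309,.36,6.6)
c=optics.get_calibration('wrist'); im=optics.read_camera('wrist'); cv2.imwrite('pics/w5.png',im[:,:,::-1]); import pickle; pickle.dump(c,open('w5.pkl','wb'))"
```

```text
t 9.65 p [0.4503 0.3084 0.391 ] yawy 4.69 w 0.997 F [-0.2492  0.7187  0.3128]
units [0.0033 0.043  0.3098] turn -0.01062679143128125
```

View pics/w5.png

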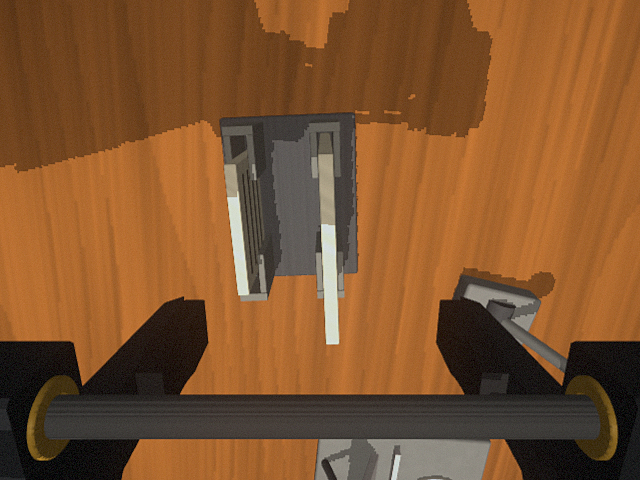

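```bash
python3 -c "
from h import *
import pickle; c=pickle.load(open('w5.pkl','rb'))
im=cv2.imread('pics/w5.png'); crop(im,290,120,360,360,2.5,'pics/w5c.png')
for u,v in [(326,344),(339,343),(319,152),(333,152),(320,195),(334,195)]: print(u,v,onz(c,u,v,.152))
print(proj(c,(.4528,.3638,.152)),proj(c,(.4654,.2546,.152)))"
```

```text
326 344 [0.4567 0.2527 0.152 ]
339 343 [0.4642 0.254  0.152 ]
319 152 [0.4438 0.3629 0.152 ]
333 152 [0.4508 0.3635 0.152 ]
320 195 [0.4461 0.3409 0.152 ]
334 195 [0.4533 0.3415 0.152 ]
[336.9697 151.6353] [341.1409 342.2545]
```

View pics/w5c.png

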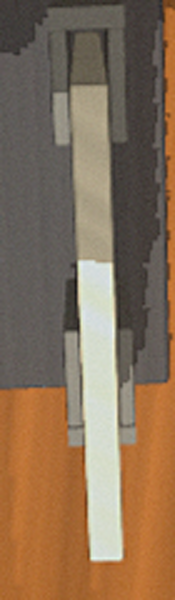

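>>> {"fn": "step_arm", "kwargs": {"moves": [[0,0.037,0,-0.012],[0,0,0.2,0],[0,0,0.2,0],[0,0,0.2,0],[0,0,0,0]], "claw": 0.55}}

```text
clock: 10.32
position: [0.4537, 0.3085, 0.3309]
tcp_rot: [[-0.118, 0.993, -0.004], [0.993, 0.118, -0.002], [-0.001, -0.005, -1.0]]
wrist_force: [0.3, -0.3, 0.5]
gripper_width: 0.466
```

```bash
python3 -c "
from h import *
go(.454,.308,.278,6.8)"
```

```text
t 10.325 p [0.4537 0.3085 0.3309] yawy 6.78 w 0.466 F [ 0.2867 -0.3051  0.5399]
units [-0.0049  0.0049  0.5288] turn -0.00013327438563932347
```

>>> {"fn": "step_arm", "kwargs": {"moves": [[0,0,0.2,0],[0,0,0.2,0],[0,0,0.13,0],[0,0,0,0]]}}

```text
clock: 10.82
position: [0.4543, 0.3088, 0.2797]
tcp_rot: [[-0.12, 0.993, -0.001], [0.993, 0.12, -0.001], [-0.0, -0.002, -1.0]]
wrist_force: [-0.0, 0.2, 0.3]
gripper_width: 0.45
```

>>> {"fn": "step_arm", "kwargs": {"moves": [[0,0,0,0],[0,0,0,0],[0,0,0,0],[0,0,0,0],[0,0,0,0],[0,0,0,0]], "claw": 1}}

```text
clock: 11.58
position: [0.4546, 0.309, 0.2807]
tcp_rot: [[-0.121, 0.993, 0.0], [0.993, 0.121, 0.0], [0.0, 0.0, -1.0]]
wrist_force: [-1.1, 0.3, 5.9]
gripper_width: 0.089
```

>>> {"fn": "step_arm", "kwargs": {"moves": [[0,0,-0.1,0],[0,0,-0.15,0],[0,0,-0.2,0],[0,0,-0.2,0],[0,0,-0.25,0],[0,0,-0.2,0],[0,0,0,0]]}}

```text
clock: 12.45
position: [0.455, 0.3091, 0.3927]
tcp_rot: [[-0.121, 0.993, 0.004], [0.993, 0.121, 0.002], [0.001, 0.004, -1.0]]
wrist_force: [-0.3, 0.3, -1.6]
gripper_width: 0.088
```

```bash
python3 -c "
from h import *
go(.5395,-.0195,.39,0)
im=optics.read_camera('side'); cv2.imwrite('pics/s6.png',im[:,:,::-1])"
```

```text
t 12.45 p [0.455  0.3091 0.3927] yawy 6.95 w 0.088 F [-0.3099  0.2537 -1.6318]
units [-3.3643  0.441   0.025 ] turn 0.0385856274535003
```

View pics/s6.png

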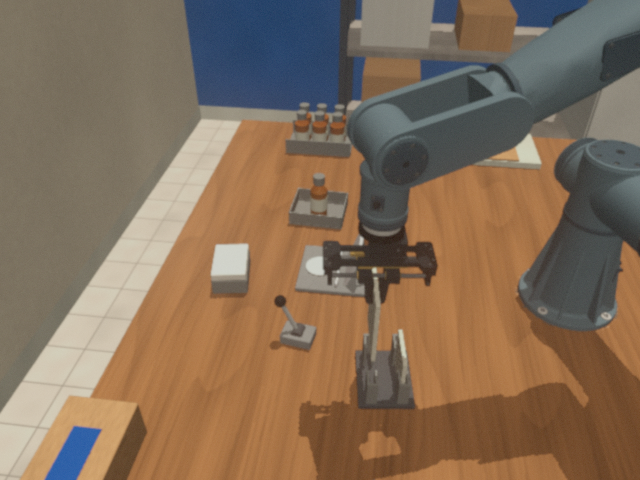

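>>> {"fn": "step_arm", "kwargs": {"moves": [[0,0,0,0.039],[-0.3,0.08,0,0],[-0.5,0.13,0,0],[-0.5,0.13,0,0],[-0.5,0.13,0,0],[-0.5,0.13,0,0],[-0.5,0.13,0,0],[-0.3,0.08,0,0]]}}

```text
clock: 13.5
position: [0.5351, -0.0035, 0.389]
tcp_rot: [[0.003, 1.0, -0.002], [1.0, -0.003, 0.0], [0.0, -0.002, -1.0]]
wrist_force: [-0.9, 0.3, -0.7]
gripper_width: 0.09
```

>>> {"fn": "step_arm", "kwargs": {"moves": [[-0.18,0.03,0,0],[0,0,0,0],[0,0,0,0]]}}

```text
clock: 13.88
position: [0.5378, -0.0182, 0.3898]
tcp_rot: [[0.001, 1.0, -0.001], [1.0, -0.001, 0.001], [0.001, -0.001, -1.0]]
wrist_force: [0.5, 0.5, -2.4]
gripper_width: 0.085
```

```bash
python3 -c "
from h import *
go(.539,-.0195,.39,0)
c=optics.get_calibration('wrist'); im=optics.read_camera('wrist'); cv2.imwrite('pics/w7.png',im[:,:,::-1]); import pickle; pickle.dump(c,open('w7.pkl','wb'))
im=optics.read_camera('side'); cv2.imwrite('pics/s7.png',cv2.resize(im[150:320,240:440,::-1],None,fx=3,fy=3))"
```

```text
t 13.875 p [ 0.5378 -0.0182  0.3898] yawy -0.03 w 0.085 F [ 0.494   0.4667 -2.3856]
units [-0.0131  0.0119 -0.0016] turn -0.00016552209074486906
```

View pics/w7.png

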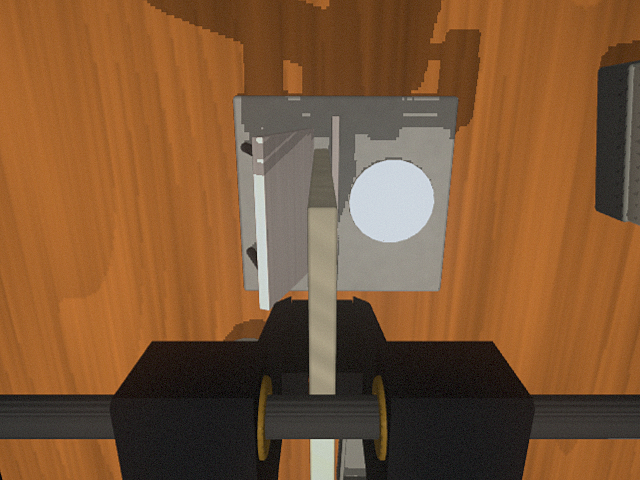

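View pics/s7.png

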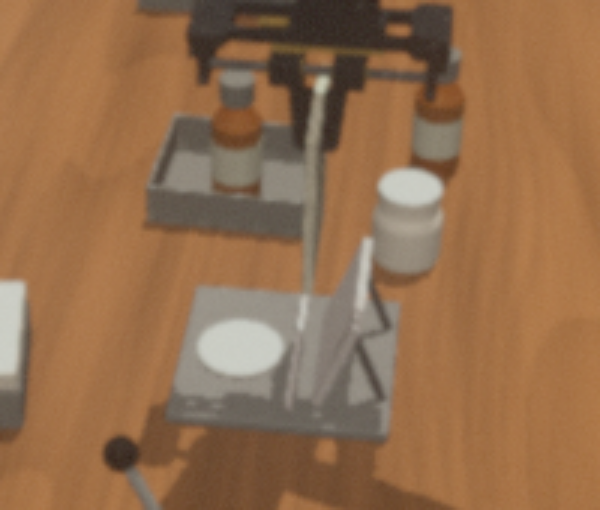

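```bash
python3 -c "
from h import *
import pickle; c=pickle.load(open('w7.pkl','rb'))
im=cv2.imread('pics/w7.png'); crop(im,230,90,470,300,3.3,'pics/w7c.png')
g=cv2.cvtColor(im,cv2.COLOR_BGR2HSV); m=((g[...,2]>200)&(g[...,1]<50)).astype(np.uint8); m[:, :345]=0; m[300:]=0
n,l,st,ce=cv2.connectedComponentsWithStats(m); i=1+st[1:,4].argmax(); print(st[i],ce[i],'disc',onz(c,*ce[i],.016))
print('slab corners',[onz(c,u,v,.012)[:2] for u,v in [(234,97),(458,97),(440,291),(246,291)]])
"
```

```text
[ 350  160   84   82 5410] [391.2471 200.5983] disc [ 0.5962 -0.0191  0.016 ]
slab corners [array([0.4681, 0.064 ]), array([0.6456, 0.0639]), array([ 0.6456, -0.1044]), array([ 0.4684, -0.1044])]
```

View pics/w7c.png

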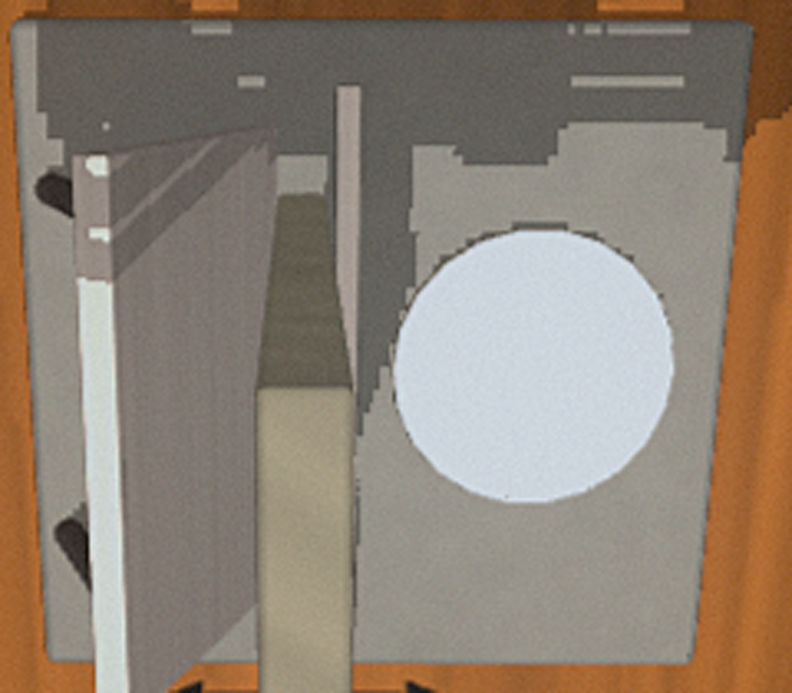

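```bash
python3 -c "
from h import *
import pickle; c=pickle.load(open('w7.pkl','rb'))
for n,u,v,z in [('lip rear',332.1,116.4,.022),('lip front',338.8,116.4,.022),('board base',313.9,129.4,.012),('plate bot rear',314.8,149,.121),('plate bot front',328.5,149,.121),('plate top rear',308.4,207.3,.261),('top front',336.2,207.3,.261)]: print(n,onz(c,u,v,z))
"
```

```text
lip rear [0.5458 0.0495 0.022 ]
lip front [0.551  0.0495 0.022 ]
board base [0.5313 0.039  0.012 ]
plate bot rear [0.5338 0.0353 0.121 ]
plate bot front [0.5416 0.0353 0.121 ]
plate top rear [0.5343 0.0356 0.261 ]
top front [0.5416 0.0356 0.261 ]
```

>>> {"fn": "step_arm", "kwargs": {"moves": [[0,0,0.2,0],[0,0,0.25,0],[0,0,0.25,0],[0,0,0.2,0],[0,0,0.1,0],[0,0,0,0],[0,0,0,0]]}}

```text
clock: 14.85
position: [0.5385, -0.0191, 0.2912]
tcp_rot: [[0.001, 1.0, 0.002], [1.0, -0.001, -0.0], [-0.0, 0.002, -1.0]]
wrist_force: [-0.0, 1.0, -1.7]
gripper_width: 0.086
```

>>> {"fn": "step_arm", "kwargs": {"moves": [[0,0,0.03,0],[0,0,0.03,0],[0,0,0.02,0],[0,0,0,0],[0,0,0,0]]}}

```text
clock: 15.48
position: [0.5381, -0.0193, 0.2822]
tcp_rot: [[0.001, 1.0, -0.0], [1.0, -0.001, 0.0], [0.0, -0.0, -1.0]]
wrist_force: [0.2, 0.0, -1.4]
gripper_width: 0.086
```

```bash
python3 -c "
from h import *
go(.539,-.0195,.2807,0)
im=optics.read_camera('side'); cv2.imwrite('pics/s8.png',cv2.resize(im[200:320,270:400,::-1],None,fx=4.5,fy=4.5))"
```

```text
t 15.475 p [ 0.5381 -0.0193  0.2822] yawy -0.08 w 0.086 F [ 0.238   0.0415 -1.3554]
units [-0.0024  0.0087  0.0152] turn -0.000445554538323102
```

View pics/s8.png

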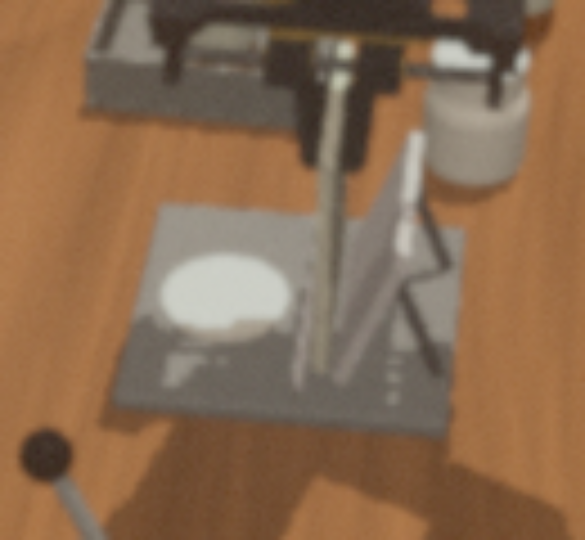

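Plate foot sits between lip (300,380) and board (340,380), with the robot still holding its weight.

>>> {"fn": "step_arm", "kwargs": {"moves": [[0,0,0.012,0],[0,0,0.008,0],[0,0,0,0]]}}

```text
clock: 15.9
position: [0.5383, -0.0192, 0.2807]
tcp_rot: [[0.001, 1.0, 0.001], [1.0, -0.001, -0.0], [-0.0, 0.001, -1.0]]
wrist_force: [-0.4, -0.6, 3.3]
gripper_width: 0.085
```

>>> {"fn": "step_arm", "kwargs": {"moves": [[0,0,0,0],[0,0,0,0],[0,0,0,0],[0,0,0,0]], "claw": 0.7}}

```text
clock: 16.4
position: [0.5381, -0.0192, 0.2801]
tcp_rot: [[0.001, 1.0, -0.0], [1.0, -0.001, 0.0], [0.0, -0.0, -1.0]]
wrist_force: [0.3, 0.4, -0.5]
gripper_width: 0.301
```

>>> {"fn": "step_arm", "kwargs": {"moves": [[0,-0.02,0,0],[0,-0.03,0,0],[0,-0.03,0,0],[0,-0.03,0,0],[0,-0.03,0,0],[0,-0.03,0,0],[0,-0.03,0,0],[0,0,0,0]]}}

```text
clock: 17.4
position: [0.5179, -0.0192, 0.2802]
tcp_rot: [[0.001, 1.0, -0.0], [1.0, -0.001, 0.0], [0.0, -0.0, -1.0]]
wrist_force: [-0.7, -0.6, 0.1]
gripper_width: 0.298
```

```bash
python3 -c "
from h import *
go(.4945,-.0195,.2807,0)
im=optics.read_camera('side'); cv2.imwrite('pics/s9.png',cv2.resize(im[200:320,270:400,::-1],None,fx=4.5,fy=4.5))"
```

```text
t 17.4 p [ 0.5179 -0.0192  0.2802] yawy -0.08 w 0.298 F [-0.7    -0.6162  0.1403]
units [-0.0037 -0.2338 -0.0052] turn -0.00044561566348796255
```

View pics/s9.png

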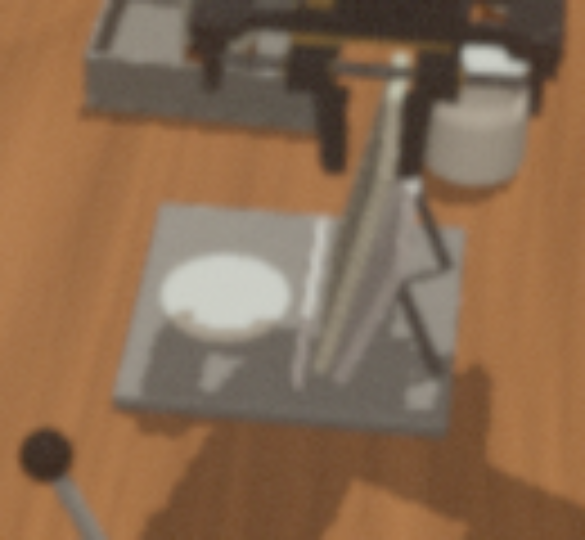

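>>> {"fn": "step_arm", "kwargs": {"moves": [[0,-0.03,0,0],[0,-0.03,0,0],[0,-0.03,0,0],[0,-0.03,0,0],[0,-0.03,0,0],[0,-0.03,0,0],[0,-0.03,0,0],[0,-0.02,0,0]]}}

```text
clock: 18.45
position: [0.495, -0.0192, 0.2803]
tcp_rot: [[0.001, 1.0, 0.0], [1.0, -0.001, -0.0], [-0.0, 0.0, -1.0]]
wrist_force: [-0.0, -0.1, 0.8]
gripper_width: 0.3
```

>>> {"fn": "step_arm", "kwargs": {"moves": [[0,-0.01,0,0],[0,0,0,0]]}}

```text
clock: 18.7
position: [0.4941, -0.0192, 0.2803]
tcp_rot: [[0.001, 1.0, 0.0], [1.0, -0.001, 0.0], [0.0, 0.0, -1.0]]
wrist_force: [0.7, -0.3, -0.3]
gripper_width: 0.301
```

```bash
python3 -c "
from h import *
go(.4945,-.0195,.2807,0)
im=optics.read_camera('side'); cv2.imwrite('pics/s10.png',cv2.resize(im[200:320,270:400,::-1],None,fx=4.5,fy=4.5))"
```

```text
t 18.7 p [ 0.4941 -0.0192  0.2803] yawy -0.08 w 0.301 F [ 0.7472 -0.3482 -0.3436]
units [-0.0033  0.0039 -0.0044] turn -0.00045243081939629645
```

View pics/s10.png

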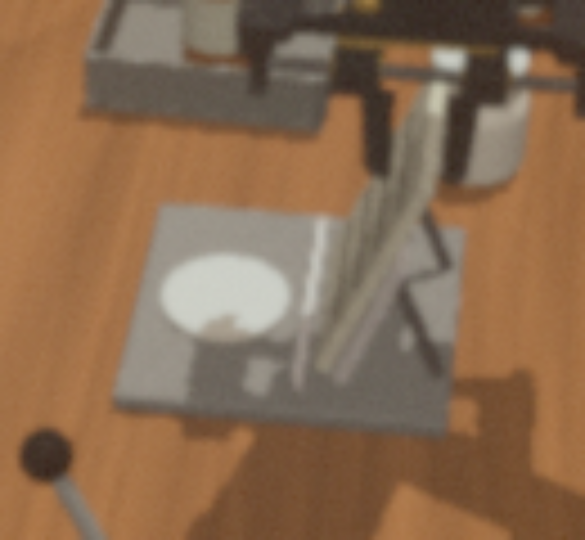

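>>> {"fn": "step_arm", "kwargs": {"moves": [[0,0,-0.05,0],[0,0,-0.1,0],[0,0,-0.15,0],[0,0,-0.3,0],[0,0,-0.4,0],[0,0,0,0]]}}

```text
clock: 19.5
position: [0.4953, -0.0194, 0.3848]
tcp_rot: [[0.001, 1.0, 0.008], [1.0, -0.001, -0.002], [-0.002, 0.008, -1.0]]
wrist_force: [0.5, -0.2, 0.9]
gripper_width: 0.301
```

```bash
python3 -c "
from h import *
go(.446,-.337,.38,-68)
im=optics.read_camera('side'); cv2.imwrite('pics/s11.png',cv2.resize(im[200:320,270:400,::-1],None,fx=4.5,fy=4.5))
c=optics.get_calibration('wrist');im=optics.read_camera('wrist'); cv2.imwrite('pics/w11.png',im[:,:,::-1])
im=optics.read_camera('top'); cv2.imwrite('pics/t11.png',cv2.resize(im[220:330,265:375,::-1],None,fx=5,fy=5))"
```

```text
t 19.5 p [ 0.4953 -0.0194  0.3848] yawy -0.07 w 0.301 F [ 0.5244 -0.1542  0.8951]
units [-3.1765 -0.4893  0.0516] turn 0.37741395930089383
```

View pics/s11.png

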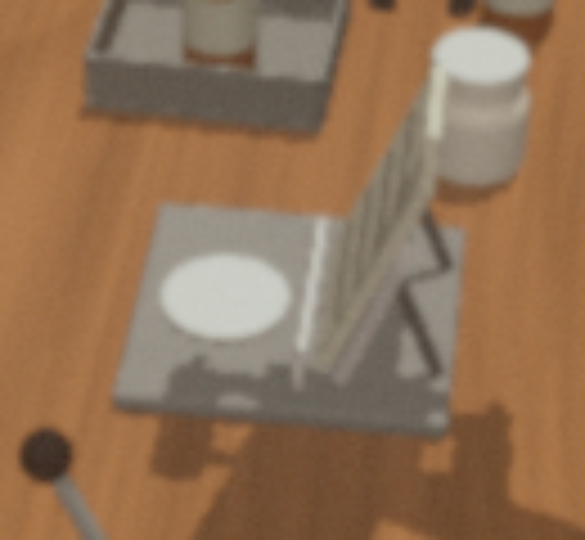

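View pics/w11.png

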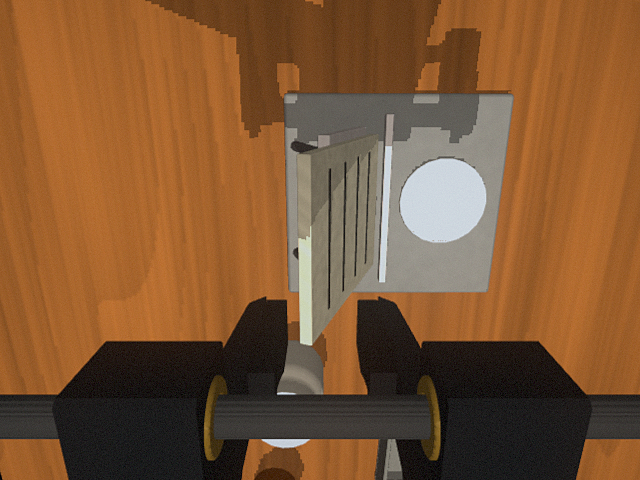

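View pics/t11.png

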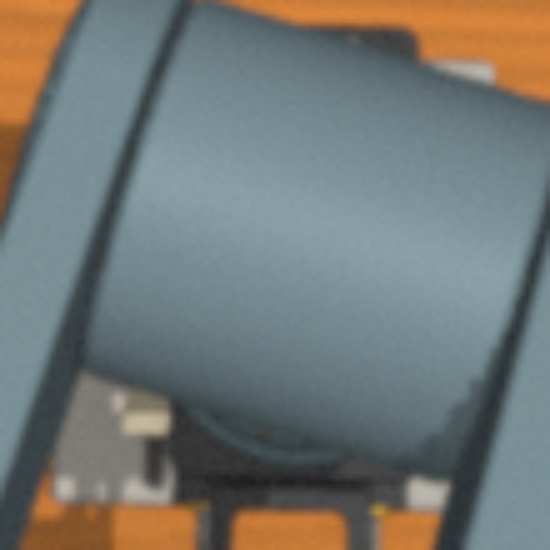

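```bash
python3 -c "
from h import *
c=optics.get_calibration('wrist')
im=cv2.imread('pics/w11.png'); crop(im,280,80,520,350,2.2,'pics/w11c.png')
for n,u,v,z in [('ft',311,155,.1463),('ft near',313,341,.1463),('rt',298,153,.1436),('fb far',379,134,.0147),('fb near',374,272,.0147),('lip rear far',387,114,.022),('lip rear near',379.5,282,.022),('lip fr',393,114,.022)]: print(n,onz(c,u,v,z))
"
```

```text
ft [0.4886 0.0353 0.1463]
ft near [ 0.4888 -0.0695  0.1463]
rt [0.4821 0.0359 0.1436]
fb far [0.5388 0.0352 0.0147]
fb near [ 0.5391 -0.0817  0.0147]
lip rear far [0.5433 0.0505 0.022 ]
lip rear near [ 0.5432 -0.0879  0.022 ]
lip fr [0.5479 0.0505 0.022 ]
```

View pics/w11c.png

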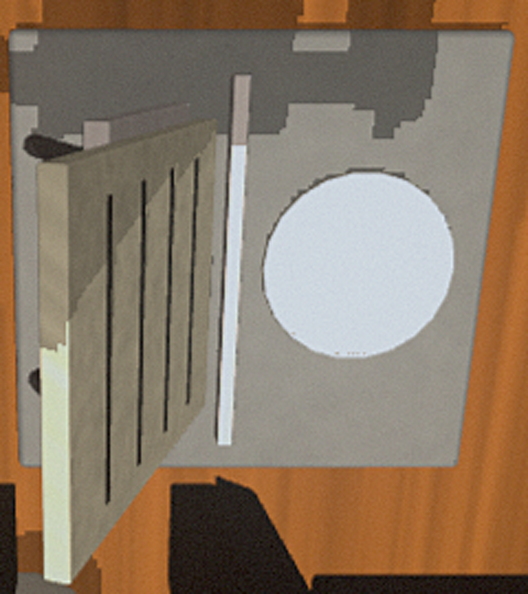

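Plate leans flat: bottom 0.539, top 0.4887 in x (about 21° tilt), y-centre about -0.02, in line with the stand. Now the waiting bottle.

>>> {"fn": "step_arm", "kwargs": {"moves": [[-0.3,-0.05,0,0],[-0.5,-0.08,0,0],[-0.55,-0.08,0,0],[-0.55,-0.08,0,0],[-0.55,-0.08,0,0],[-0.45,-0.07,0,0],[-0.28,-0.05,0,0],[0,0,0,0]], "claw": 0}}

```text
clock: 20.65
position: [0.4438, -0.3385, 0.3786]
tcp_rot: [[0.004, 1.0, -0.002], [1.0, -0.004, 0.002], [0.002, -0.002, -1.0]]
wrist_force: [-0.1, -0.3, 0.5]
gripper_width: 1.001
```

```bash
python3 -c "
from h import *
go(.446,-.337,.26)
c=optics.get_calibration('wrist');im=optics.read_camera('wrist'); cv2.imwrite('pics/w12.png',im[:,:,::-1])
print('cap exp px',proj(c,(.4455,-.337,.126)))"
```

```text
t 20.65 p [ 0.4438 -0.3385  0.3786] yawy -0.25 w 1.001 F [-0.1239 -0.3049  0.5334]
units [0.013 0.024 1.186] turn None
cap exp px [325.2872 244.7316]
```

View pics/w12.png

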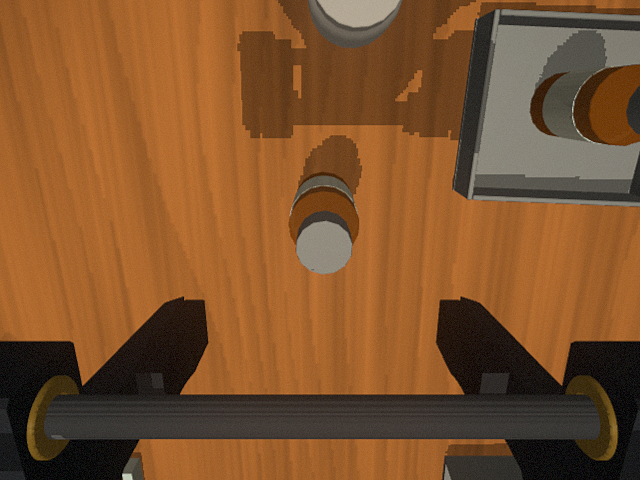

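>>> {"fn": "step_arm", "kwargs": {"moves": [[0.01,0.02,0.25,0],[0,0,0.3,0],[0,0,0.3,0],[0,0,0.24,0],[0,0,0.1,0],[0,0,0,0]]}}

```text
clock: 21.45
position: [0.4468, -0.3351, 0.2607]
tcp_rot: [[0.0, 1.0, -0.001], [1.0, -0.0, 0.001], [0.001, -0.001, -1.0]]
wrist_force: [0.3, -0.2, 0.1]
gripper_width: 1.003
```

>>> {"fn": "step_arm", "kwargs": {"moves": [[0,0,0,0],[0,0,0,0],[0,0,0,0],[0,0,0,0],[0,0,0,0],[0,0,0,0],[0,0,0,0],[0,0,0,0]], "claw": 1}}

```text
clock: 22.45
position: [0.4466, -0.3361, 0.2612]
tcp_rot: [[0.001, 1.0, -0.0], [1.0, -0.001, 0.0], [0.0, -0.0, -1.0]]
wrist_force: [-0.5, -0.2, 0.8]
gripper_width: 0.36
```

>>> {"fn": "step_arm", "kwargs": {"moves": [[0,0,-0.2,0],[0,0,-0.3,0],[0,0,-0.4,0],[0,0,-0.2,0],[0,0,0,0]]}}

```text
clock: 23.08
position: [0.447, -0.3364, 0.3727]
tcp_rot: [[0.001, 1.0, 0.002], [1.0, -0.001, -0.002], [-0.002, 0.002, -1.0]]
wrist_force: [-1.0, 0.5, -1.8]
gripper_width: 0.362
```

```bash
python3 -c "
from h import *
go(.5975,-.0195,.37,0)
c=optics.get_calibration('wrist');im=optics.read_camera('wrist'); cv2.imwrite('pics/w13.png',im[:,:,::-1])"
```

```text
t 23.075 p [ 0.447  -0.3364  0.3727] yawy -0.07 w 0.362 F [-1.037   0.5381 -1.829 ]
units [3.1706 1.5007 0.0223] turn -0.00040717331882689223
```

View pics/w13.png

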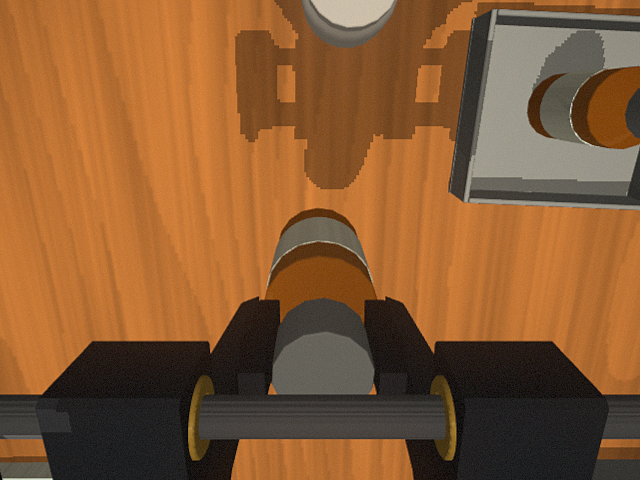

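>>> {"fn": "step_arm", "kwargs": {"moves": [[0.2,0.1,0,0],[0.4,0.2,0,0],[0.5,0.25,0,0],[0.5,0.25,0,0],[0.5,0.25,0,0],[0.5,0.22,0,0],[0.35,0.15,0,0],[0.22,0.08,0,0]]}}

```text
clock: 24.12
position: [0.5971, -0.0171, 0.3687]
tcp_rot: [[-0.001, 1.0, -0.003], [1.0, 0.001, 0.001], [0.001, -0.003, -1.0]]
wrist_force: [0.7, -0.6, -1.7]
gripper_width: 0.362
```

>>> {"fn": "step_arm", "kwargs": {"moves": [[0,0,0,0],[0,0,0,0]]}}

```text
clock: 24.38
position: [0.5967, -0.0197, 0.3698]
tcp_rot: [[0.001, 1.0, -0.002], [1.0, -0.001, 0.0], [0.0, -0.002, -1.0]]
wrist_force: [-0.5, -0.9, -1.6]
gripper_width: 0.362
```

```bash
python3 -c "
from h import *
go(.597,-.0195,.2775,0)
c=optics.get_calibration('wrist');im=optics.read_camera('wrist'); cv2.imwrite('pics/w14.png',im[:,:,::-1])
print([onz(c,u,v,.012)[:2] for u,v in [(0,0)]])"
```

```text
t 24.375 p [ 0.5967 -0.0197  0.3698] yawy -0.08 w 0.362 F [-0.5052 -0.8845 -1.5567]
units [0.0022 0.0055 0.9228] turn -0.0004329182325142887
[array([0.3702, 0.1272])]
```

View pics/w14.png

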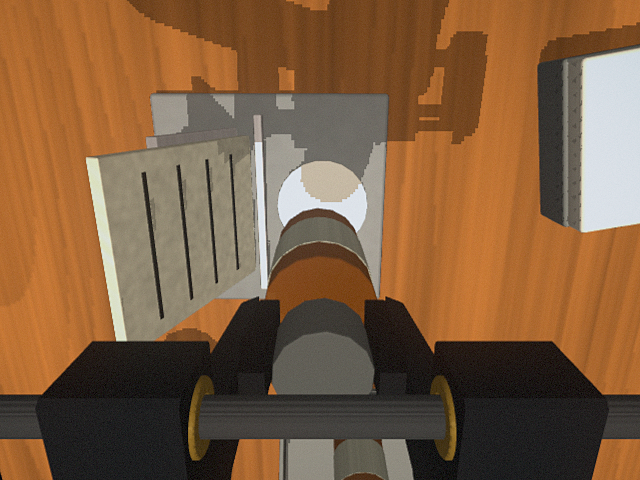

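>>> {"fn": "step_arm", "kwargs": {"moves": [[0,0,0.2,0],[0,0,0.3,0],[0,0,0.2,0],[0,0,0.1,0],[0,0,0.07,0],[0,0,0.02,0],[0,0,0,0]]}}

```text
clock: 25.3
position: [0.5974, -0.0193, 0.2828]
tcp_rot: [[0.001, 1.0, 0.001], [1.0, -0.001, -0.0], [-0.0, 0.001, -1.0]]
wrist_force: [-0.4, -0.3, -1.2]
gripper_width: 0.361
```

```bash
python3 -c "
from h import *
go(.597,-.0195,.2772,0)"
```

```text
t 25.3 p [ 0.5974 -0.0193  0.2828] yawy -0.07 w 0.361 F [-0.3519 -0.3303 -1.1571]
units [-0.0018 -0.0039  0.0563] turn -0.0004031951911397553
```

>>> {"fn": "step_arm", "kwargs": {"moves": [[0,0,0.03,0],[0,0,0.02,0],[0,0,0,0],[0,0,0,0]]}}

```text
clock: 25.8
position: [0.5971, -0.0193, 0.2773]
tcp_rot: [[0.001, 1.0, 0.0], [1.0, -0.001, -0.0], [-0.0, 0.0, -1.0]]
wrist_force: [-1.2, 0.0, -1.7]
gripper_width: 0.36
```

>>> {"fn": "step_arm", "kwargs": {"moves": [[0,0,0.008,0],[0,0,0,0],[0,0,0,0]]}}

```text
clock: 26.18
position: [0.5973, -0.0194, 0.2772]
tcp_rot: [[0.001, 1.0, 0.001], [1.0, -0.001, -0.0], [-0.0, 0.001, -1.0]]
wrist_force: [-2.6, 0.9, 6.0]
gripper_width: 0.362
```

Contact. Release gently, back up, look.

>>> {"fn": "step_arm", "kwargs": {"moves": [[0,0,0,0],[0,0,0,0],[0,0,0,0],[0,0,0,0],[0,0,0,0]], "claw": 0.3}}

```text
clock: 26.8
position: [0.5971, -0.0193, 0.2763]
tcp_rot: [[0.001, 1.0, -0.0], [1.0, -0.001, 0.0], [0.0, -0.0, -1.0]]
wrist_force: [0.5, -0.5, 0.1]
gripper_width: 0.704
```

>>> {"fn": "step_arm", "kwargs": {"moves": [[0,0,-0.2,0],[0,0,-0.3,0],[0,0,-0.5,0],[0,0,-0.2,0],[0,0,0,0]]}}

```text
clock: 27.42
position: [0.5977, -0.0193, 0.4]
tcp_rot: [[0.001, 1.0, 0.006], [1.0, -0.001, -0.001], [-0.001, 0.006, -1.0]]
wrist_force: [0.1, -0.7, 0.1]
gripper_width: 0.701
```

```bash
python3 -c "
from h import *
go(.71,.20,.38,0)
im=optics.read_camera('side'); cv2.imwrite('pics/s15.png',cv2.resize(im[150:350,230:440,::-1],None,fx=2.9,fy=2.9))
c=optics.get_calibration('wrist');im=optics.read_camera('wrist'); cv2.imwrite('pics/w15.png',im[:,:,::-1])"
```

```text
t 27.425 p [ 0.5977 -0.0193  0.4   ] yawy -0.07 w 0.701 F [ 0.0928 -0.6728  0.1432]
units [2.1951 1.1196 0.2039] turn -0.00038499175219170763
```

View pics/s15.png

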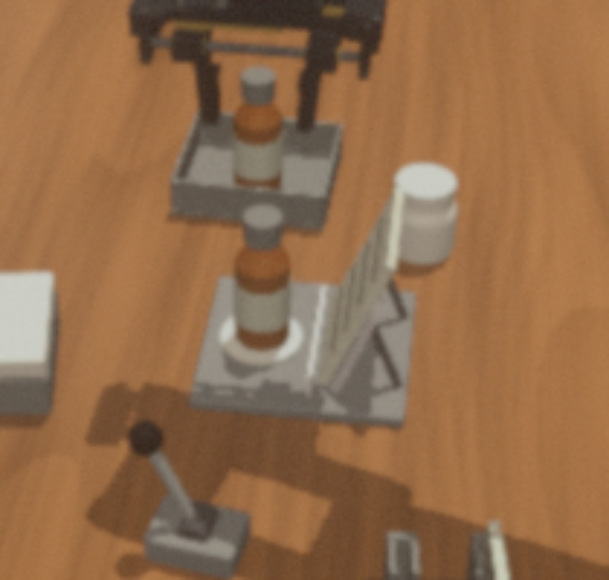

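View pics/w15.png

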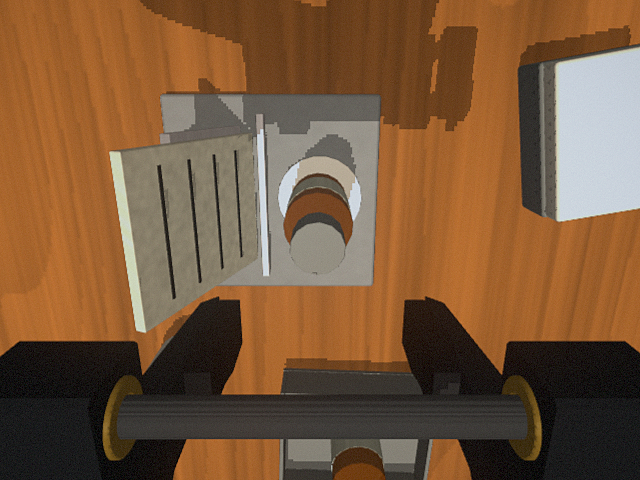

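>>> {"fn": "step_arm", "kwargs": {"moves": [[0.3,0.15,0,0.043],[0.5,0.19,0,0],[0.5,0.19,0,0],[0.5,0.19,0,0],[0.3,0.1,0,0],[0,0,0,0],[0,0,0,0]], "claw": 1}}

```text
clock: 28.4
position: [0.7026, 0.1794, 0.3947]
tcp_rot: [[0.136, 0.991, -0.003], [0.991, -0.136, -0.001], [-0.001, -0.003, -1.0]]
wrist_force: [-0.4, -0.3, -0.5]
gripper_width: 0.006
```

```bash
python3 -c "
from h import *
go(.708,.203,.38,-7.8)
c=optics.get_calibration('wrist');im=optics.read_camera('wrist'); cv2.imwrite('pics/w16.png',im[:,:,::-1])
print('ball exp',proj(c,(.652,.209,.101)))"
```

```text
t 28.4 p [0.7026 0.1794 0.3947] yawy -7.82 w 0.006 F [-0.4356 -0.2528 -0.5242]
units [0.2413 0.0218 0.1468] turn -8.954044465146657e-05
ball exp [239.3829 192.5371]
```

View pics/w16.png

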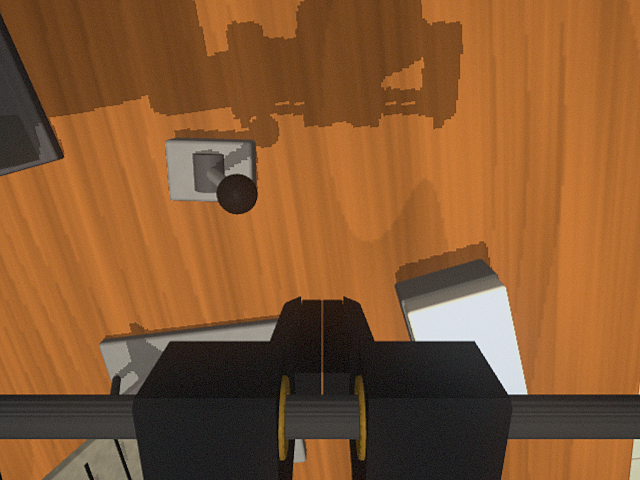

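```bash
python3 -c "
from h import *
c=optics.get_calibration('wrist')
b=onz(c,237,195,.101); print(b, onz(c,211,170.5,.025))
a=np.array([.991,-.136]); n=np.array([.136,.991]); t=b[:2]+a*.058
go(t[0],t[1],.25,-7.8)"
```

```text
[0.6503 0.2071 0.101 ] [0.6158 0.2157 0.025 ]
t 28.45 p [0.7026 0.1789 0.3953] yawy -7.86 w 0.004 F [ 0.5342 -0.6776 -0.0992]
units [0.2096 0.0261 1.4525] turn -0.00034848044527125116
```

>>> {"fn": "step_arm", "kwargs": {"moves": [[0.2,0.03,0,0],[0,0,0.3,0],[0,0,0.4,0],[0,0,0.4,0],[0,0,0.3,0],[0,0,0.05,0],[0,0,0,0]]}}

```text
clock: 29.32
position: [0.7091, 0.1995, 0.2523]
tcp_rot: [[0.136, 0.991, 0.001], [0.991, -0.136, 0.0], [0.0, 0.001, -1.0]]
wrist_force: [-0.9, 0.0, 0.4]
gripper_width: 0.005
```

```bash
python3 -c "
from h import *
go(.7078,.1992,.25,-7.8)
im=optics.read_camera('wrist'); cv2.imwrite('pics/w17.png',im[:,:,::-1])"
```

```text
t 29.325 p [0.7091 0.1995 0.2523] yawy -7.83 w 0.005 F [-0.9095  0.0215  0.3534]
units [-0.0048 -0.0127  0.0229] turn -0.00015853560488999897
```

View pics/w17.png

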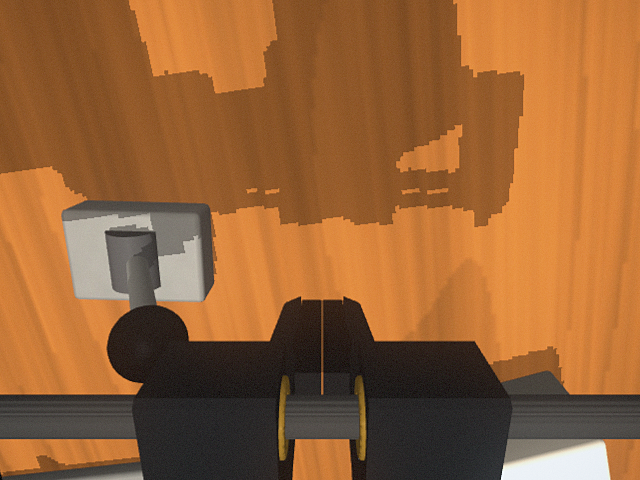

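>>> {"fn": "step_arm", "kwargs": {"moves": [[0,-0.15,0,0],[0,-0.1,0,0],[0,-0.1,0,0],[0,-0.1,0,0],[0,-0.1,0,0],[0,-0.1,0,0],[0,-0.1,0,0],[0,0,0,0]]}}

```text
clock: 30.38
position: [0.6334, 0.2098, 0.251]
tcp_rot: [[0.136, 0.991, -0.002], [0.991, -0.136, -0.0], [-0.0, -0.001, -1.0]]
wrist_force: [-0.4, -0.4, 0.5]
gripper_width: 0.003
```

```bash
python3 -c "
from h import *
go(.603,.2139,.25,-7.8)
im=optics.read_camera('wrist'); cv2.imwrite('pics/w18.png',im[:,:,::-1])
im=optics.read_camera('side'); cv2.imwrite('pics/s18.png',cv2.resize(im[230:380,230:380,::-1],None,fx=3.5,fy=3.5))"
```

```text
t 30.375 p [0.6334 0.2098 0.251 ] yawy -7.79 w 0.003 F [-0.4362 -0.3577  0.4722]
units [-0.0001 -0.3069  0.0108] turn 5.781474274171059e-05
```

View pics/w18.png

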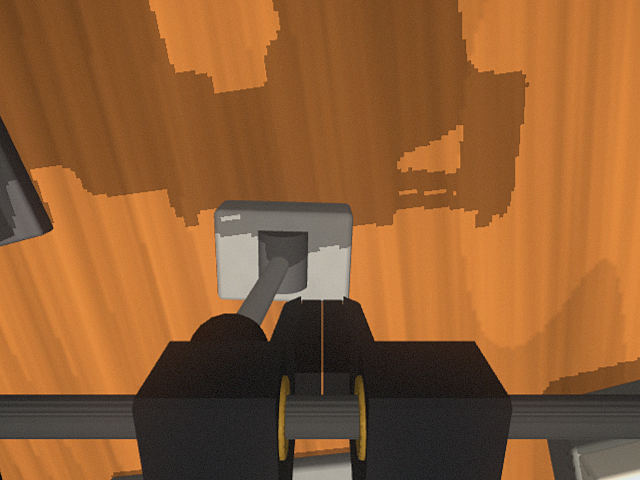

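View pics/s18.png

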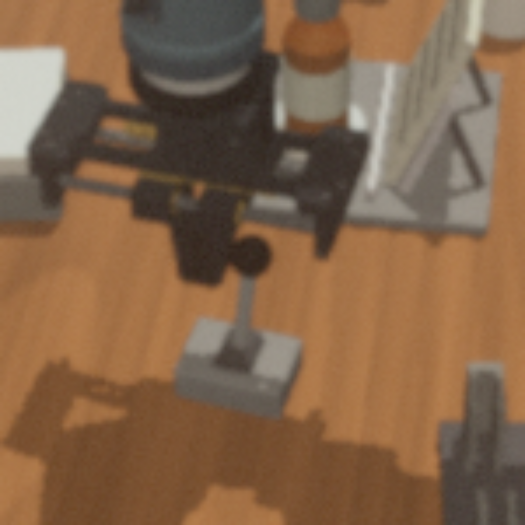

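>>> {"fn": "step_arm", "kwargs": {"moves": [[0,-0.08,0,0],[0,-0.08,0,0],[0,-0.06,0,0],[0,-0.05,0,0],[0,0,0,0]]}}

```text
clock: 31.1
position: [0.6072, 0.2133, 0.2515]
tcp_rot: [[0.136, 0.991, -0.0], [0.991, -0.136, -0.0], [-0.0, -0.0, -1.0]]
wrist_force: [-1.4, 0.1, 0.2]
gripper_width: 0.003
```

>>> {"fn": "step_arm", "kwargs": {"moves": [[0,-0.03,0,0],[0,0,0,0]]}}

```text
clock: 31.35
position: [0.6046, 0.2136, 0.2514]
tcp_rot: [[0.136, 0.991, -0.0], [0.991, -0.136, -0.0], [-0.0, -0.0, -1.0]]
wrist_force: [1.0, 0.3, 0.1]
gripper_width: 0.006
```

>>> {"fn": "step_arm", "kwargs": {"moves": [[0,-0.03,0,0],[0,0,0,0]]}}

```text
clock: 31.6
position: [0.6015, 0.214, 0.2513]
tcp_rot: [[0.136, 0.991, -0.0], [0.991, -0.136, -0.0], [-0.0, -0.0, -1.0]]
wrist_force: [0.5, -0.5, 0.8]
gripper_width: 0.005
```

```bash
python3 -c "
from h import *
im=optics.read_camera('side'); cv2.imwrite('pics/s19.png',cv2.resize(im[230:380,230:380,::-1],None,fx=3.5,fy=3.5))"
```

```text
(no output)
```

View pics/s19.png

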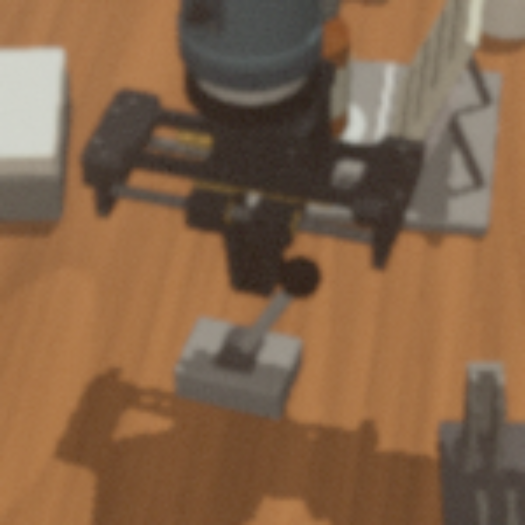

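>>> {"fn": "step_arm", "kwargs": {"moves": [[0,-0.03,0,0],[0,0,0,0]]}}

```text
clock: 31.9
position: [0.5985, 0.2145, 0.2514]
tcp_rot: [[0.136, 0.991, -0.0], [0.991, -0.136, -0.0], [-0.0, -0.0, -1.0]]
wrist_force: [0.0, -0.4, 0.5]
gripper_width: 0.002
```

>>> {"fn": "step_arm", "kwargs": {"moves": [[0,-0.02,0,0],[0,0,0,0]]}}

```text
clock: 32.15
position: [0.5974, 0.2145, 0.2516]
tcp_rot: [[0.136, 0.991, 0.003], [0.991, -0.136, 0.0], [0.0, 0.003, -1.0]]
wrist_force: [5.0, -0.5, -3.4]
gripper_width: 0.003
```

Force rose to about 5 N: the stop. Back off, lift and check.

>>> {"fn": "step_arm", "kwargs": {"moves": [[0,0.2,0,0],[0,0.2,0,0],[0,0,-0.4,0],[0,0,-0.5,0],[0,0,-0.5,0],[0.5,0.2,0,0],[0.5,0.2,0,0],[0,0,0,0]]}}

```text
clock: 33.15
position: [0.6898, 0.3059, 0.3895]
tcp_rot: [[0.133, 0.991, -0.002], [0.991, -0.133, 0.0], [0.0, -0.002, -1.0]]
wrist_force: [-0.7, -0.1, -0.1]
gripper_width: 0.005
```

```bash
python3 -c "
from h import *
go(.6,.2,.4)
im=optics.read_camera('side'); cv2.imwrite('pics/s20.png',cv2.resize(im[150:420,220:440,::-1],None,fx=2.2,fy=2.2))
cv2.imwrite('pics/s20f.png',im[:,:,::-1])
im=optics.read_camera('top'); cv2.imwrite('pics/t20.png',im[:,:,::-1])"
```

```text
t 33.15 p [0.6898 0.3059 0.3895] yawy -7.63 w 0.005 F [-0.6879 -0.1332 -0.129 ]
units [-1.1687 -0.7492 -0.1037] turn None
```

View pics/s20.png

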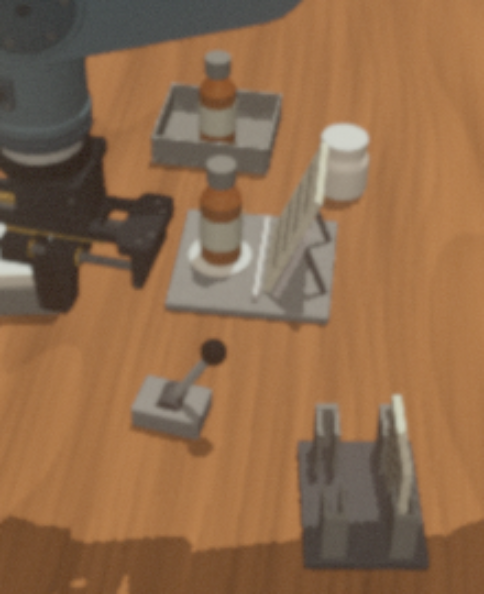

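View pics/t20.png

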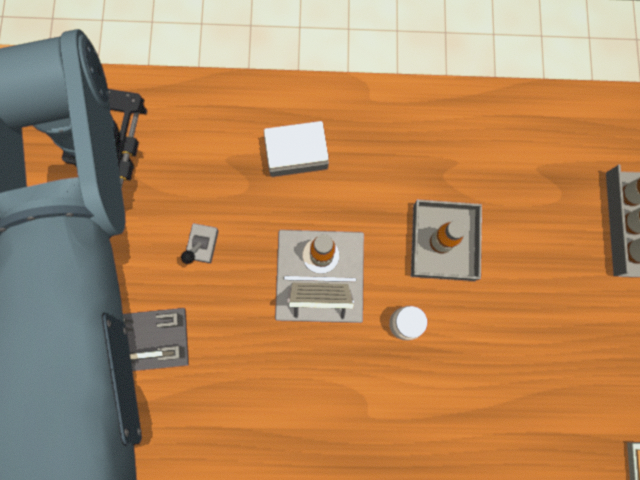

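```bash
python3 -c "
from h import *
T=CAL['top'];S=CAL['side']
im=cv2.imread('pics/t20.png'); 
b=tri([ray(T,187.3,257),ray(S,220+212.5/2.2,150+351/2.2)])
m=(im[235:275,170:220].max(2)<60).astype(np.uint8); n,l,st,ce=cv2.connectedComponentsWithStats(m); print(st,ce)
print('ball',b,onz(T,187.3,257,.101)); p=onz(T,187.3,257,.101)-np.array([.6148,.2152,0]); print('along',p[0]*.991-p[1]*.136)
crop(im,270,225,370,325,6,'pics/t20c.png')"
```

```text
[[   0    0   50   40 1878]
 [  11   16   13   12  122]] [[24.9617 19.3594]
 [17.3934 21.6639]]
ball [0.5717 0.2233 0.1039] [0.5723 0.2239 0.101 ]
along -0.043274977049726104
```

View pics/t20c.png

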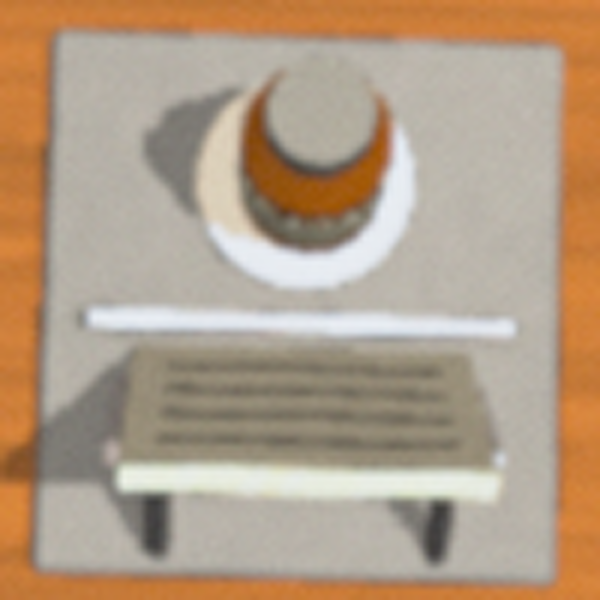

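```bash
python3 -c "
from rig import finish_job
print(finish_job())"
```

```text
the job is handed in; nothing more can be done
None
```

I finished all four steps in order and handed the job in at about 33 s of the 72 s allowed. `finish_job` gives no verdict, so these are my own last checks from the camera images:

- **Read bottle:** it stands upright in the tray, released.
- **Taller plate:** it leans flat on the backstop with its foot behind the lip. I measured a tilt of about 21° against the board's 20°, and it sits centred on the stand to within a couple of millimetres. I set it vertically behind the lip, then tipped it back between the part-opened fingers.
- **Amber bottle:** it stands upright on the light disc, within about 2 mm of the middle.
- **Switch lever:** it is fully over. The wrist force rose to about 5 N at the stop, and the ball sits 43 mm past the box's centre on the other side, which matches 1.0 rad.
- **Other objects:** the jar, the short plate and the tip box look unmoved by eye, and the arm was clear of everything at hand-in. Part of the short plate was hidden behind the arm in the last top view.

Two things disagreed:

- **Ball position:** the first two-camera fix on the ball was 4–7 mm off in height and y. I aimed the push from a closer wrist view instead.
- **Lever direction:** the lever swung roughly away from and toward the robot, not to its right as described, so I followed what the images showed.

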